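Balance a centrifuge rotor with sample tubes

TASK

Balance the centrifuge rotor: first throw the clamp lever on its stand fully over to the far side, then load the new tubes from the white carriers, longest first, each into the bore directly opposite the rotor tube of its own length: start each one clearly leaning (15 degrees or so) with the edge of its foot in the mouth of its bore, then straighten it and slide it fully home. A rotor tube for which there is no new tube of its length cannot be balanced: lift it out and stand it fully down in an empty carrier. When all is balanced throw the lever fully back towards the robot, and do not disturb the other things on the bench.

Things in the scene. Friction and masses are not known exactly. Their poses are not given: they have to be found in the camera images.
- stand: grey loading stand fixed to the bench, a plate 240 x 320 x 20 mm; origin at the centre of its underside, z up. It carries the rotor and, at its +y end, the clamp lever
- clamp (a joint): clamp lever on the +y end of the stand, hinge angle 0 to 1.0 rad: 0 (released) leaning towards the stand's -x side, 1.0 (clamped) leaning to the +x side. A steel rod 80 mm from the hinge to the centre of its ball, upright at 0.5. Light (about 1 N at the ball) and stays where it is left
- clamp_tip (a point): centre of the lever's black ball, diameter 26 mm; it moves along the stand's x axis by about 77 mm from end to end, 92 mm above the stand's top at either end and 102 mm in the middle
- rotor: rotor fixed on the stand: six aluminium buckets 46 x 46 x 60 mm on a ring of radius 70 mm round a low hub. Origin on its axis, level with the buckets' undersides (stand's top), z up. In each bucket a vertical round bore, 25.5 mm wide, 45 mm deep (floor 15 mm, mouth 60 mm above the origin), at 0, 60 .. 300 degrees from its x axis. Three neighbours hold old tubes, the three opposite are free
- carrier0_mouth (a point): centre of the top of a loose white tube carrier, a block 64 x 64 x 40 mm, 0.25 kg, standing on the bench, with a square pocket 26.5 mm wide and 30 mm deep from the top (pocket floor 10 mm above the bench); it may hold one tube or be empty
- carrier1_mouth (a point): centre of the top of a loose white tube carrier, a block 64 x 64 x 40 mm, 0.25 kg, standing on the bench, with a square pocket 26.5 mm wide and 30 mm deep from the top (pocket floor 10 mm above the bench); it may hold one tube or be empty
- carrier2_mouth (a point): centre of the top of a loose white tube carrier, a block 64 x 64 x 40 mm, 0.25 kg, standing on the bench, with a square pocket 26.5 mm wide and 30 mm deep from the top (pocket floor 10 mm above the bench); it may hold one tube or be empty
- new_a_mid (a point): new long tube, 130 mm tall with its cap, body 24 mm, cap 27 mm in diameter over the top 26 mm, flat foot with a slightly bevelled edge, about 55 g; stands in a carrier, or is absent. Point: on its axis half-way up (65 mm above the foot); z runs along the axis from foot to cap
- new_a_foot (a point): centre of the foot of that new long tube, same axes
- new_b_mid (a point): new middle tube, 110 mm tall with its cap, body 24 mm, cap 27 mm in diameter over the top 26 mm, flat foot with a slightly bevelled edge, about 46 g; stands in a carrier, or is absent. Point: on its axis half-way up (55 mm above the foot); z runs along the axis from foot to cap
- new_b_foot (a point): centre of the foot of that new middle tube, same axes
- new_c_mid (a point): new short tube, 90 mm tall with its cap, body 24 mm, cap 27 mm in diameter over the top 26 mm, flat foot with a slightly bevelled edge, about 38 g; stands in a carrier, or is absent. Point: on its axis half-way up (45 mm above the foot); z runs along the axis from foot to cap
- new_c_foot (a point): centre of the foot of that new short tube, same axes
- old_a_mid (a point): long tube already in a rotor bore, 130 mm tall, otherwise the same as the new ones (when home it shows 85 mm above the bucket). Point: on its axis half-way up; z from foot to cap
- old_b_mid (a point): middle tube already in a rotor bore, 110 mm tall, otherwise the same as the new ones (when home it shows 65 mm above the bucket). Point: on its axis half-way up; z from foot to cap
- old_c_mid (a point): short tube already in a rotor bore, 90 mm tall, otherwise the same as the new ones (when home it shows 45 mm above the bucket). Point: on its axis half-way up; z from foot to cap
- wash_bottle: wash bottle, a bystander on the bench: leave it alone. Origin at the centre of its underside
- marker: marker pen, a bystander on the bench: leave it alone. Origin at its centre
- petri: petri dish, a bystander on the bench: leave it alone. Origin at the centre of its underside
- tape: roll of tape, a bystander on the bench: leave it alone. Origin at the centre of its underside
- tip_box: tip box, a bystander on the bench: leave it alone. Origin at the centre of its underside
Not all that is in view belongs to the job. Leave any brown look-alike of the part that bears carrier1_mouth alone.

How it is judged:
By the outcome, as a careful person would: the job done as asked, in the order asked, and still so for the second after the job is handed in, with the robot touching nothing.
Of new_a, new_b, new_c only 1 to 3 are there at a start; the rules pass over those that are not, and their reading is None.
At some moment in a run one of carrier0, carrier1, carrier2 may be knocked a few centimetres aside while the robot is not near it.
It also fails if it takes over 208 s, if anything falls off the work surface, if the arm or the gripper's body presses on something with over 40 N, if the wrist force passes 120 N, or if a joint passes its speed limit or range.

ROBOT

A 7-joint arm with a two-finger parallel gripper is mounted at the origin on the work surface. World frame = base frame: x ahead of the robot, y to its left, z up, the work surface at z = 0. Lengths are in m, angles in degrees, forces in N, time in s.
With the tool pointing down it reaches from about 0.425 to 0.95 m from the base axis. Payload 4.7 kg.
Tool frame: the origin (TCP) lies at the very end of the fingers, on their centre line; the grasp point (between the pads) lies 19 mm behind it; z points along the fingers, y is the line along which they close (so a half turn about z gives the same grasp; the last joint's range is limited). The gripper opens to 87 mm and grips with 3 to 60 N. Pads are 19 mm wide; open, the fingers measure 117 mm over their backs; the gripper's body (75 mm by 190 mm) begins 51 mm behind the grasp point.
Start: joints at [72.198, 26.849, -2.785, 87.806, 1.381, 65.374, -4.715], TCP at [0.188, -0.648, 0.223] pointing down, gripper open.
Joint ranges: [-148.3, 148.3], [-19.14, 114.17], [-79.39, 73.82], [5.75, 140.21], [-59.74, 239.74], [12.07, 113.84], [-152.46, 152.46]. Speed limits (degrees/s): [147.25, 147.25, 180, 180, 180, 180, 180].

INTERFACE

Orientations are given as a 3x3 rotation matrix whose columns are the frame's x, y, z axes.
In Python, from cell import telemetry, imaging, order, trace, place_of gives the robot as it stands.
- The arm moves only by the tool play_rows, never from a script. Its argument "plan" is a list of rows, each an object with "grip": the gripper command: -1 is fully open, 1 is shut, values between are in proportion; "dp": the shift along the tool's x, y, z in units of 25 cm (1.0 is 25 cm), a list of three; "turn": the turn about the tool's z in units of 1.5 rad (1.0 is 1.5 rad). In form: [{"grip": grip, "dp": [x, y, z], "turn": turn}, ...]. A call has exactly 10 rows; each row is the pose to reach, as a shift and turn from the pose commanded when the call began, along the tool's axes at that moment; what a row does not reach only later rows make up. A row lasts 1/10 s, in which the tool goes at most 50 mm and 8.59 degrees, less where a joint would pass 70% of its speed; a pose out of reach is approached as far as the arm can. A call with a number of a shift or a turn outside -1 to 1 is refused whole. A call with a gripper value outside its range is refused whole. The fingers move at their own pace and stop on an object; the grip force is fixed at half the most. Time passes only in rows, so rows that repeat a pose let the fingers close, or fill a call up. It gives the time, the measured TCP pose, the force, the opening and the grip force at its end, in the units of the state.
- telemetry.read_state(): the state, without advancing time (a new reading comes with each control period).
- imaging.grab_frame(name): name is "scene" or "top" or "wrist"; returns the picture (480x640x3 uint8, blue, green, red); there is no depth.
- imaging.camera_model(name): a dict with "fx", "fy", "cx", "cy" (pixels), "xyz" and "orientation" of the camera in the world; the wrist camera has in their place "mount" (4x4, takes a point from camera to tool coordinates, whose origin is the TCP and whose axes are the flange's). Camera axes: x right, y up, looking along -z (the intrinsics and any distortion apply to the point x, -y, -z); pixel columns grow to the right and rows downward; lengths in m; the calibration is good to about 2 mm. A picture is of the moment at which its call begins: read the wrist's pose just before it. camera_model takes no time and is no camera call.
- order.close_job(): hands the job in; it is judged then, once.
Trained networks look in the newest picture that a camera, given by its name, has taken for a name from the list of things; names that differ only in an ending like _2 or _b are one class to them, and where a whole thing is asked for, a point or a joint stands for the part that bears it (a point fixed in the world has none). Each returns a list of dicts, best first, with "confidence" (0 to 1); they miss things now and then, are a little off and sometimes report something else, mostly with a low value. They report only what shows in the picture. A call takes as long as a camera call. They do not tell look-alikes from the thing itself.
- trace(name, camera): "region" (480x640 bool, what is visible of it) and "centre" ([column, row] as shares, 0 to 1, of the picture: columns of its width, rows of its height, amid what is visible of it).
- place_of(name, camera): "centre" ([column, row] as shares, 0 to 1, of the picture: columns of its width, rows of its height: a listed point, or the origin of a listed thing).
The state is a dict: "t": time; "joint_positions": joint angles; "joint_velocities": joint speeds; "effort": joint torques, N m; "tool_pos": TCP position; "tcp_rot": TCP orientation; "wrist_force": force on the tool from outside, world axes, zero at the start; "ft_torque": the same for the moment, N m; "width": finger opening in m; "gripper_force": force on a finger pad.
Only numpy, scipy, OpenCV 4.12 (cv2) and the standard library are available. Lean on these libraries where they do the work, as an engineer would, in place of code of your own. Each camera call takes 0.05 s, during which the arm holds its last target. There are 200 camera calls.

## Working session

There is one attempt and no reset: what is moved stays moved. The work goes in short steps, Python scripts to look and compute and a tool call to move; the robot and the scene stay as the last step left them, time stands still between calls to the robot, and variables do not carry over. Pictures are saved under pics/ and viewed, at most 14 in all, crops included, and the job is handed in when it is done.

Besides the shell and the picture viewer there is one more tool, called after "Emit:" as name([rows], argument=value, ...), one row to a line, values as JSON. play_rows: Moves the arm, as the interface text tells. Its arguments: {"type":"object","properties":{"plan":{"type":"array"}},"required":["plan"]}

```bash
ls; mkdir -p pics
cat > h.py <<'E'
import numpy as np, cv2
from cell import telemetry, imaging, order, trace, place_of
def cam(c):
    m=imaging.camera_model(c)
    if 'mount' in m:
        s=telemetry.read_state(); M=np.array(m['mount']); R=np.array(s['tcp_rot'])
        return m, R@M[:3,3]+np.array(s['tool_pos']), R@M[:3,:3]
    return m, np.array(m['xyz']), np.array(m['orientation'])
def dist(m): return np.array(m.get('distortion',m.get('dist',np.zeros(5))),float)
def ray(C,px):
    m,o,R=C; K=np.array([[m['fx'],0,m['cx']],[0,m['fy'],m['cy']],[0,0,1]],float)
    u=cv2.undistortPoints(np.array([[px]],float),K,dist(m))[0,0]
    return o, R@np.array([u[0],-u[1],-1])
def onz(C,px,z):
    o,d=ray(C,px); return o+d*(z-o[2])/d[2]
def proj(C,p):
    m,o,R=C; q=R.T@(np.array(p)-o)
    K=np.array([[m['fx'],0,m['cx']],[0,m['fy'],m['cy']],[0,0,1]],float)
    return cv2.projectPoints(np.array([[q[0],-q[1],-q[2]]]),np.zeros(3),np.zeros(3),K,dist(m))[0][0,0]
def tri(rs):
    A=0;b=0
    for o,d in rs:
        d=d/np.linalg.norm(d);P=np.eye(3)-np.outer(d,d);A=A+P;b=b+P@o
    return np.linalg.solve(A,b)
def px(e): return np.array(e['centre'])*[640,480]
E
cat > a.py <<'E'
from h import *
np.set_printoptions(precision=4,suppress=True)
for c in ['scene','top']:
    cv2.imwrite(f'pics/{c}0.png',imaging.grab_frame(c)); print(c,imaging.camera_model(c))
print(imaging.camera_model('wrist'))
C={c:cam(c) for c in ['scene','top']}
for n in ['stand','rotor','clamp_tip','carrier0_mouth','new_a_mid','new_b_mid','new_c_mid','new_a_foot','old_a_mid','old_b_mid','old_c_mid','wash_bottle','tip_box','tape','petri','marker']:
    for c in C:
        print(n,c,[(round(e['confidence'],2),px(e).round(0).tolist()) for e in place_of(n,c)[:5]])
E
python3 a.py
```

```text
pics
scene {'fx': 525.1224682850586, 'fy': 525.1224682850586, 'cx': 312.8146457388908, 'cy': 238.5343372647766, 'xyz': array([1.0654, 0.3423, 0.8075]), 'orientation': array([[-0.5871, -0.6022,  0.5409],
       [ 0.8094, -0.4246,  0.4058],
       [-0.0147,  0.6761,  0.7367]])}
top {'fx': 502.8622892668555, 'fy': 502.8622892668555, 'cx': 323.46437923533233, 'cy': 246.20703851737272, 'xyz': array([ 0.3275, -0.0275,  1.2935]), 'orientation': array([[ 0.0078,  0.9842, -0.1767],
       [-0.9999,  0.0099,  0.0113],
       [ 0.0128,  0.1766,  0.9842]])}
{'fx': 425.35998707209825, 'fy': 425.35998707209825, 'cx': 322.7480943664574, 'cy': 230.18579805060662, 'mount': array([[-0.0006,  0.9596,  0.2812,  0.076 ],
       [ 1.    ,  0.0009, -0.0011,  0.0003],
       [-0.0013,  0.2812, -0.9596, -0.1627],
       [ 0.    ,  0.    ,  0.    ,  1.    ]])}
stand scene [(0.94, [415.0, 328.0]), (0.61, [236.0, 235.0]), (0.2, [142.0, 245.0])]
stand top [(0.75, [239.0, 251.0]), (0.68, [202.0, 347.0])]
rotor scene [(0.78, [394.0, 310.0]), (0.23, [306.0, 184.0])]
rotor top [(0.74, [259.0, 248.0]), (0.67, [238.0,
[... 703 characters left out ...]
437.0, 311.0]), (0.71, [229.0, 201.0]), (0.43, [395.0, 311.0])]
old_b_mid top [(0.56, [226.0, 245.0])]
old_c_mid scene [(0.79, [436.0, 279.0])]
old_c_mid top [(0.67, [239.0, 268.0])]
wash_bottle scene [(0.63, [227.0, 340.0]), (0.29, [436.0, 310.0])]
wash_bottle top [(0.65, [337.0, 173.0]), (0.59, [177.0, 253.0]), (0.34, [367.0, 296.0])]
tip_box scene [(0.71, [514.0, 263.0])]
tip_box top [(0.8, [201.0, 347.0]), (0.48, [241.0, 253.0])]
tape scene [(0.77, [303.0, 183.0])]
tape top [(0.74, [394.0, 329.0])]
petri scene [(0.71, [142.0, 245.0]), (0.63, [368.0, 224.0])]
petri top [(0.8, [452.0, 200.0])]
marker scene [(0.61, [364.0, 224.0])]
marker top [(0.62, [318.0, 317.0]), (0.38, [177.0, 251.0])]
```

View pics/scene0.png

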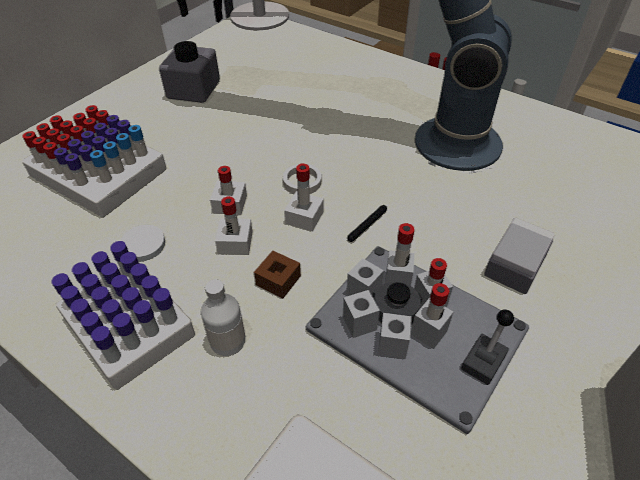

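View pics/top0.png

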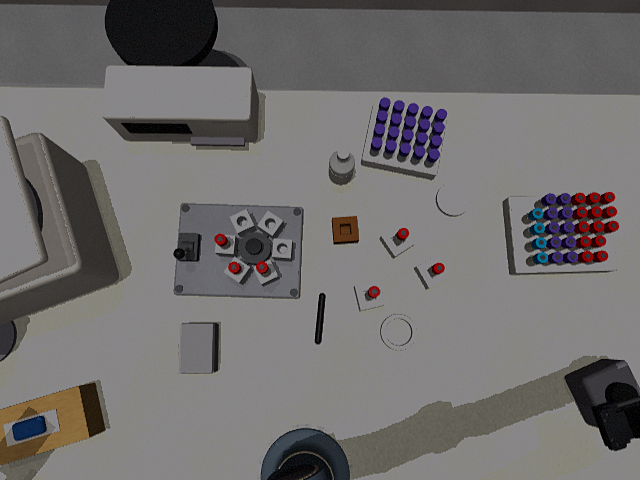

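Run:
```python
import cv2,numpy as np
s=cv2.imread('pics/scene0.png');t=cv2.imread('pics/top0.png')
def z(i,x,y,w,h): return cv2.resize(i[y:y+h,x:x+w],(400,300),interpolation=cv2.INTER_CUBIC)
g=np.vstack([np.hstack([z(s,200,155,133,100),z(s,330,210,200,150)]),np.hstack([z(t,340,220,120,90),z(t,165,190,160,120)])])
cv2.imwrite('pics/z0.png',np.clip(g*1.5,0,255).astype('uint8'))
```

```text
(no output)
```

View pics/z0.png

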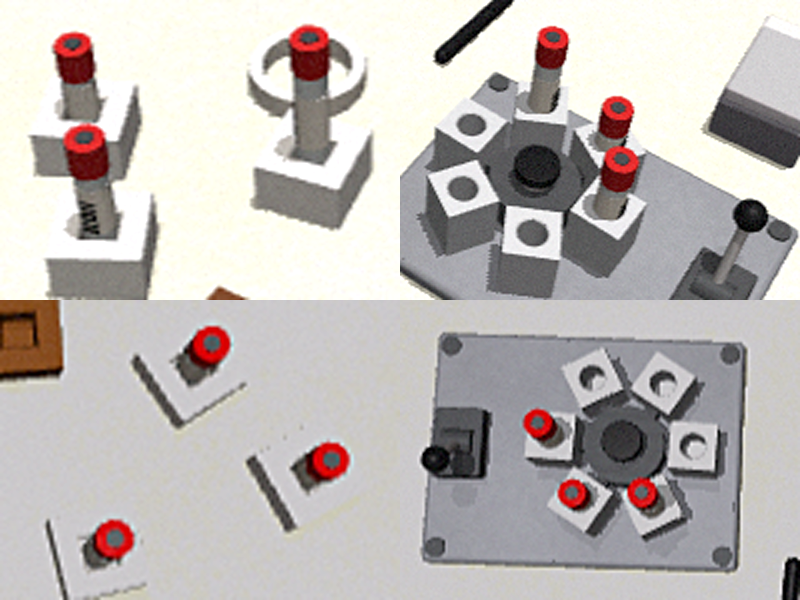

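```bash
cat > b.py <<'E'
from h import *
np.set_printoptions(precision=4,suppress=True)
S,T=cam('scene'),cam('top')
for n,a,b in [('P1',(303.1,167.7),(374.2,291.4)),('P2',(228.3,199.3),(403.9,234.1)),('P3',(224.6,169),(439,268.3)),
 ('o1',(406,228),(261.8,266.8)),('o2',(438.5,262),(234.2,267.2)),('o3',(440,288),(220.2,239.2)),('ball',(505,317.5),(179,253.6))]:
    p=tri([ray(S,a),ray(T,b)]); print(n,p, proj(S,p)-a,proj(T,p)-b)
for a in [(241.8,221.2),(270.6,222.8),(283,248.4)]: print('bore',onz(T,a,.08))
for q in [(182,206),(298,208),(179,293),(294,296)]: print('corner screw',onz(T,q,.02))
b=[onz(T,a,.08)[:2] for a in [(241.8,221.2),(270.6,222.8),(283,248.4)]]
import itertools
from scipy.optimize import least_squares
f=lambda v:np.concatenate([v[:2]+.07*np.array([np.cos(v[2]+k),np.sin(v[2]+k)])-p for k,p in zip((0,-np.pi/3,-2*np.pi/3),b)])
r=least_squares(f,[.5,.1,0.5]);print(r.x[:2],np.degrees(r.x[2]),r.fun)
E
python3 b.py
```

```text
P1 [ 0.4297 -0.157   0.1358] [-0.8787 -0.1346] [-0.6546  0.3957]
P2 [ 0.5694 -0.2323  0.1167] [-0.5672 -0.1035] [-0.3744  0.27  ]
P3 [ 0.4903 -0.3185  0.0966] [-0.6654 -0.1317] [-0.4797  0.342 ]
o1 [0.4812 0.1002 0.1616] [-0.8256 -0.0799] [-0.5647  0.2464]
o2 [0.4849 0.1693 0.1232] [-1.0166 -0.0969] [-0.6807  0.2602]
o3 [0.5478 0.2008 0.1424] [-0.8076 -0.0847] [-0.5102  0.1863]
ball [0.5178 0.3032 0.1119] [-1.0995 -0.1154] [-0.6853  0.1897]
bore [0.606  0.1607 0.08  ]
bore [0.6027 0.0896 0.08  ]
bore [0.5388 0.0576 0.08  ]
corner screw [0.6586 0.3267 0.02  ]
corner screw [0.6566 0.0251 0.02  ]
corner screw [0.4325 0.3213 0.02  ]
corner screw [0.4275 0.0314 0.02  ]
[0.5434 0.1281] 26.950701825087595 [-0.0002 -0.0009 -0.0006  0.0003  0.0008  0.0006]
```

Run:
```python
from h import *
s=telemetry.read_state();print(s['t'],s['tool_pos'],np.round(s['tcp_rot'],3).tolist(),s['width'],np.degrees(np.arctan2(.0045,.226)))
```

```text
1.7 [ 0.1877529  -0.64840582  0.22256877] [[0.961, 0.278, 0.0], [0.278, -0.961, -0.0], [0.0, 0.0, -1.0]] 0.08718828778108235 1.1406944336137665
```

Emit:
play_rows([
  {"grip": 1, "dp": [0.1, -0.06, 0], "turn": 0},
  {"grip": 1, "dp": [0.2, -0.12, 0], "turn": 0},
  {"grip": 1, "dp": [0.3, -0.18, 0], "turn": 0},
  {"grip": 1, "dp": [0.4, -0.24, 0], "turn": 0},
  {"grip": 1, "dp": [0.5, -0.3, 0], "turn": 0},
  {"grip": 1, "dp": [0.6, -0.36, 0], "turn": 0},
  {"grip": 1, "dp": [0.7, -0.42, 0], "turn": 0},
  {"grip": 1, "dp": [0.83, -0.48, 0], "turn": 0},
  {"grip": 1, "dp": [0.83, -0.48, 0], "turn": 0},
  {"grip": 1, "dp": [0.83, -0.48, 0], "turn": 0},
])

```text
t: 2.7
tool_pos: [0.3544, -0.4749, 0.2227]
tcp_rot: [[0.96, 0.28, 0.0], [0.28, -0.96, -0.0], [0.0, 0.0, -1.0]]
wrist_force: [0.2, -1.1, 0.2]
width: 0.0148
gripper_force: 0.0
```

Emit:
play_rows([
  {"grip": 1, "dp": [0.1, -0.06, 0], "turn": 0},
  {"grip": 1, "dp": [0.2, -0.12, 0], "turn": 0},
  {"grip": 1, "dp": [0.3, -0.18, 0], "turn": 0},
  {"grip": 1, "dp": [0.4, -0.24, 0], "turn": 0},
  {"grip": 1, "dp": [0.5, -0.3, 0], "turn": 0},
  {"grip": 1, "dp": [0.6, -0.36, 0], "turn": 0},
  {"grip": 1, "dp": [0.7, -0.42, 0], "turn": 0},
  {"grip": 1, "dp": [0.83, -0.48, 0], "turn": 0},
  {"grip": 1, "dp": [0.83, -0.48, 0], "turn": 0},
  {"grip": 1, "dp": [0.83, -0.48, 0], "turn": 0},
])

```text
t: 3.7
tool_pos: [0.5194, -0.3033, 0.2224]
tcp_rot: [[0.961, 0.278, -0.001], [0.278, -0.961, -0.001], [-0.001, 0.0, -1.0]]
wrist_force: [0.1, -0.8, 0.0]
width: 0.0008
gripper_force: 0.0
```

Emit:
play_rows([
  {"grip": 1, "dp": [0.02, -0.1, 0], "turn": 0},
  {"grip": 1, "dp": [0.04, -0.2, 0], "turn": 0},
  {"grip": 1, "dp": [0.05, -0.3, 0], "turn": 0},
  {"grip": 1, "dp": [0.07, -0.4, 0], "turn": 0},
  {"grip": 1, "dp": [0.09, -0.5, 0], "turn": 0},
  {"grip": 1, "dp": [0.11, -0.6, 0], "turn": 0},
  {"grip": 1, "dp": [0.13, -0.7, 0], "turn": 0},
  {"grip": 1, "dp": [0.15, -0.8, 0], "turn": 0},
  {"grip": 1, "dp": [0.15, -0.8, 0], "turn": 0},
  {"grip": 1, "dp": [0.15, -0.8, 0], "turn": 0},
])

```text
t: 4.7
tool_pos: [0.4996, -0.1019, 0.2227]
tcp_rot: [[0.961, 0.276, 0.0], [0.276, -0.961, -0.001], [-0.0, 0.001, -1.0]]
wrist_force: [0.8, -0.4, -0.3]
width: 0.0005
gripper_force: 0.0
```

Emit:
play_rows([
  {"grip": 1, "dp": [0.02, -0.1, 0], "turn": 0},
  {"grip": 1, "dp": [0.04, -0.2, 0], "turn": 0},
  {"grip": 1, "dp": [0.05, -0.3, 0], "turn": 0},
  {"grip": 1, "dp": [0.07, -0.4, 0], "turn": 0},
  {"grip": 1, "dp": [0.09, -0.5, 0], "turn": 0},
  {"grip": 1, "dp": [0.11, -0.6, 0], "turn": 0},
  {"grip": 1, "dp": [0.13, -0.7, 0], "turn": 0},
  {"grip": 1, "dp": [0.15, -0.8, 0], "turn": 0},
  {"grip": 1, "dp": [0.15, -0.8, 0], "turn": 0},
  {"grip": 1, "dp": [0.15, -0.8, 0], "turn": 0},
])

```text
t: 5.7
tool_pos: [0.481, 0.1007, 0.2224]
tcp_rot: [[0.961, 0.276, -0.0], [0.276, -0.961, -0.001], [-0.0, 0.001, -1.0]]
wrist_force: [0.1, -0.2, 0.4]
width: 0.0008
gripper_force: 0.0
```

Emit:
play_rows([
  {"grip": 1, "dp": [0.02, -0.1, 0], "turn": 0.05},
  {"grip": 1, "dp": [0.04, -0.2, 0], "turn": 0.1},
  {"grip": 1, "dp": [0.05, -0.3, 0], "turn": 0.15},
  {"grip": 1, "dp": [0.07, -0.4, 0], "turn": 0.188},
  {"grip": 1, "dp": [0.09, -0.5, 0], "turn": 0.188},
  {"grip": 1, "dp": [0.11, -0.6, 0], "turn": 0.188},
  {"grip": 1, "dp": [0.13, -0.7, 0], "turn": 0.188},
  {"grip": 1, "dp": [0.15, -0.8, 0], "turn": 0.188},
  {"grip": 1, "dp": [0.15, -0.8, 0], "turn": 0.188},
  {"grip": 1, "dp": [0.15, -0.8, 0], "turn": 0.188},
])

```text
t: 6.7
tool_pos: [0.4621, 0.3032, 0.2221]
tcp_rot: [[1.0, -0.003, -0.0], [-0.003, -1.0, -0.002], [-0.0, 0.002, -1.0]]
wrist_force: [0.6, -0.4, 0.3]
width: 0.0003
gripper_force: 0.0
```

Emit:
play_rows([
  {"grip": 1, "dp": [0, 0, 0.08], "turn": 0},
  {"grip": 1, "dp": [0, 0, 0.16], "turn": 0},
  {"grip": 1, "dp": [0, 0, 0.24], "turn": 0},
  {"grip": 1, "dp": [0, 0, 0.32], "turn": 0},
  {"grip": 1, "dp": [0, 0, 0.4], "turn": 0},
  {"grip": 1, "dp": [0, 0, 0.48], "turn": 0},
  {"grip": 1, "dp": [0, 0, 0.5], "turn": 0},
  {"grip": 1, "dp": [0, 0, 0.5], "turn": 0},
  {"grip": 1, "dp": [0.02, 0, 0.5], "turn": 0},
  {"grip": 1, "dp": [0.04, 0, 0.5], "turn": 0},
])

```text
t: 7.7
tool_pos: [0.4722, 0.3053, 0.0988]
tcp_rot: [[1.0, -0.001, 0.002], [-0.001, -1.0, 0.001], [0.002, -0.001, -1.0]]
wrist_force: [-0.6, -0.4, 0.8]
width: 0.0001
gripper_force: 0.0
```

Emit:
play_rows([
  {"grip": 1, "dp": [0.03, 0, 0], "turn": 0},
  {"grip": 1, "dp": [0.06, 0, 0], "turn": 0},
  {"grip": 1, "dp": [0.1, 0, 0], "turn": 0},
  {"grip": 1, "dp": [0.14, 0, 0], "turn": 0},
  {"grip": 1, "dp": [0.18, 0, 0], "turn": 0},
  {"grip": 1, "dp": [0.22, 0, 0], "turn": 0},
  {"grip": 1, "dp": [0.26, 0, 0], "turn": 0},
  {"grip": 1, "dp": [0.3, 0, 0], "turn": 0},
  {"grip": 1, "dp": [0.33, 0, 0], "turn": 0},
  {"grip": 1, "dp": [0.34, 0, 0], "turn": 0},
])

```text
t: 8.7
tool_pos: [0.5568, 0.3049, 0.0972]
tcp_rot: [[1.0, -0.001, 0.0], [-0.001, -1.0, -0.0], [0.0, 0.0, -1.0]]
wrist_force: [-1.4, -1.1, -0.4]
width: 0.0003
gripper_force: 0.5
```

Emit:
play_rows([
  {"grip": 1, "dp": [0.01, 0, 0], "turn": 0},
  {"grip": 1, "dp": [0.01, 0, 0], "turn": 0},
  {"grip": 1, "dp": [0.02, 0, 0], "turn": 0},
  {"grip": 1, "dp": [0.02, 0, 0], "turn": 0},
  {"grip": 1, "dp": [0.03, 0, 0], "turn": 0},
  {"grip": 1, "dp": [0.03, 0, 0], "turn": 0},
  {"grip": 1, "dp": [0.03, 0, 0], "turn": 0},
  {"grip": 1, "dp": [0.03, 0, 0], "turn": 0},
  {"grip": 1, "dp": [0.03, 0, 0], "turn": 0},
  {"grip": 1, "dp": [0.03, 0, 0], "turn": 0},
])

```text
t: 9.7
tool_pos: [0.5634, 0.3052, 0.0976]
tcp_rot: [[1.0, -0.0, 0.0], [-0.0, -1.0, 0.0], [0.0, -0.0, -1.0]]
wrist_force: [-0.3, 0.4, -0.6]
width: 0.0005
gripper_force: 0.3
```

Continue pushing to the end stop.

Emit:
play_rows([
  {"grip": 1, "dp": [0.005, 0, 0], "turn": 0},
  {"grip": 1, "dp": [0.01, 0, 0], "turn": 0},
  {"grip": 1, "dp": [0.015, 0, 0], "turn": 0},
  {"grip": 1, "dp": [0.02, 0, 0], "turn": 0},
  {"grip": 1, "dp": [0.025, 0, 0], "turn": 0},
  {"grip": 1, "dp": [0.03, 0, 0], "turn": 0},
  {"grip": 1, "dp": [0.03, 0, 0], "turn": 0},
  {"grip": 1, "dp": [0.03, 0, 0], "turn": 0},
  {"grip": 1, "dp": [0.03, 0, 0], "turn": 0},
  {"grip": 1, "dp": [0.03, 0, 0], "turn": 0},
])

```text
t: 10.7
tool_pos: [0.5643, 0.3053, 0.0972]
tcp_rot: [[1.0, 0.002, -0.012], [0.002, -1.0, -0.004], [-0.012, 0.004, -1.0]]
wrist_force: [-14.7, -1.7, 8.6]
width: 0.0003
gripper_force: 7.7
```

Emit:
play_rows([
  {"grip": 1, "dp": [0.005, 0, 0], "turn": 0},
  {"grip": 1, "dp": [0.01, 0, 0], "turn": 0},
  {"grip": 1, "dp": [0.015, 0, 0], "turn": 0},
  {"grip": 1, "dp": [0.02, 0, 0], "turn": 0},
  {"grip": 1, "dp": [0.02, 0, 0], "turn": 0},
  {"grip": 1, "dp": [0.02, 0, 0], "turn": 0},
  {"grip": 1, "dp": [0.02, 0, 0], "turn": 0},
  {"grip": 1, "dp": [0.02, 0, 0], "turn": 0},
  {"grip": 1, "dp": [0.02, 0, 0], "turn": 0},
  {"grip": 1, "dp": [0.02, 0, 0], "turn": 0},
])

```text
t: 11.7
tool_pos: [0.5646, 0.3053, 0.0971]
tcp_rot: [[1.0, 0.003, -0.02], [0.003, -1.0, -0.007], [-0.02, 0.007, -1.0]]
wrist_force: [-25.0, -4.7, 15.7]
width: 0.0
gripper_force: 12.8
```

Run:
```python
from h import *
i=imaging.grab_frame('scene');cv2.imwrite('pics/s1.png',cv2.resize(i[220:400,420:640],None,fx=3,fy=3))
```

```text
(no output)
```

View pics/s1.png

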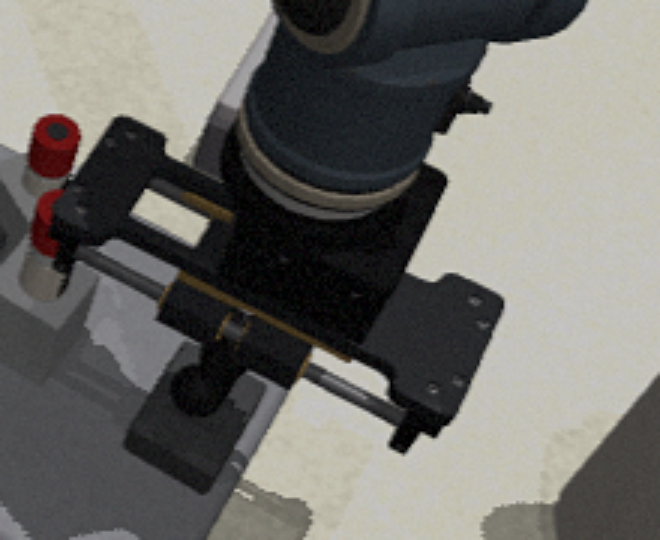

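Emit:
play_rows([
  {"grip": 1, "dp": [-0.1, 0, 0], "turn": 0},
  {"grip": 1, "dp": [-0.2, 0, 0], "turn": 0},
  {"grip": 1, "dp": [-0.3, 0, 0], "turn": 0},
  {"grip": 1, "dp": [-0.3, 0, -0.1], "turn": 0},
  {"grip": 1, "dp": [-0.3, 0, -0.2], "turn": 0},
  {"grip": 1, "dp": [-0.3, 0, -0.3], "turn": 0},
  {"grip": 1, "dp": [-0.3, 0, -0.4], "turn": 0},
  {"grip": 1, "dp": [-0.3, 0, -0.5], "turn": 0},
  {"grip": 1, "dp": [-0.3, 0, -0.6], "turn": 0},
  {"grip": 1, "dp": [-0.3, 0, -0.6], "turn": 0},
])

```text
t: 12.75
tool_pos: [0.5033, 0.3067, 0.2517]
tcp_rot: [[1.0, -0.001, 0.008], [-0.001, -1.0, 0.004], [0.008, -0.004, -1.0]]
wrist_force: [0.6, 0.6, 0.6]
width: 0.0003
gripper_force: 0.0
```

Emit:
play_rows([
  {"grip": 1, "dp": [-0.01, 0.1, 0], "turn": 0},
  {"grip": 1, "dp": [-0.03, 0.2, 0], "turn": 0},
  {"grip": 1, "dp": [-0.05, 0.3, 0], "turn": 0},
  {"grip": 1, "dp": [-0.06, 0.4, 0], "turn": 0},
  {"grip": 1, "dp": [-0.08, 0.5, 0], "turn": 0},
  {"grip": 1, "dp": [-0.1, 0.62, 0], "turn": 0},
  {"grip": 1, "dp": [-0.11, 0.74, 0], "turn": 0},
  {"grip": 1, "dp": [-0.13, 0.84, 0], "turn": 0},
  {"grip": 1, "dp": [-0.14, 0.92, 0], "turn": 0},
  {"grip": 1, "dp": [-0.14, 0.92, 0], "turn": 0},
])

```text
t: 13.75
tool_pos: [0.4656, 0.0717, 0.2469]
tcp_rot: [[1.0, -0.006, -0.0], [-0.006, -1.0, -0.002], [-0.0, 0.002, -1.0]]
wrist_force: [0.5, 0.2, 0.7]
width: 0.0002
gripper_force: 0.0
```

Emit:
play_rows([
  {"grip": -0.4, "dp": [-0.01, 0.1, 0], "turn": -0.05},
  {"grip": -0.4, "dp": [-0.03, 0.2, 0], "turn": -0.1},
  {"grip": -0.4, "dp": [-0.05, 0.3, 0], "turn": -0.15},
  {"grip": -0.4, "dp": [-0.06, 0.4, 0], "turn": -0.2},
  {"grip": -0.4, "dp": [-0.08, 0.5, 0], "turn": -0.25},
  {"grip": -0.4, "dp": [-0.1, 0.62, 0], "turn": -0.3},
  {"grip": -0.4, "dp": [-0.11, 0.74, 0], "turn": -0.314},
  {"grip": -0.4, "dp": [-0.13, 0.84, 0], "turn": -0.314},
  {"grip": -0.4, "dp": [-0.14, 0.92, 0], "turn": -0.314},
  {"grip": -0.4, "dp": [-0.14, 0.92, 0], "turn": -0.314},
])

```text
t: 14.75
tool_pos: [0.4307, -0.1569, 0.2471]
tcp_rot: [[0.893, 0.45, -0.0], [0.45, -0.893, -0.001], [-0.0, 0.001, -1.0]]
wrist_force: [0.8, -0.1, -0.0]
width: 0.0602
gripper_force: 0.0
```

```bash
cat > w.py <<'E'
# usage: w.py name ztop picname : wrist look; red cap top centre at height ztop -> tool shift
from h import *; import sys
np.set_printoptions(precision=4,suppress=True)
n,z,pic=sys.argv[1],float(sys.argv[2]),sys.argv[3]
C=cam('wrist'); s=telemetry.read_state(); i=imaging.grab_frame('wrist'); cv2.imwrite(f'pics/{pic}.png',i)
h=cv2.cvtColor(i,cv2.COLOR_BGR2HSV); m=((h[...,0]<8)|(h[...,0]>172))&(h[...,1]>150)&(h[...,2]>60)
k,l,st,c=cv2.connectedComponentsWithStats(m.astype('uint8'))
for j in range(1,k):
    if st[j,4]>300:
        # enclosed grey disc = cap-top centre
        b=(l==j).astype('uint8'); cn,hi=cv2.findContours(b,cv2.RETR_CCOMP,cv2.CHAIN_APPROX_NONE)
        hol=[x for x,y in zip(cn,hi[0]) if y[3]>=0 and cv2.contourArea(x)>40]
        for x in hol:
            u=cv2.minEnclosingCircle(x)[0]; p=onz(C,u,z); q=np.array(s['tcp_rot']).T@(p-s['tool_pos']); print('cap',st[j],np.round(u),'world',p,'tool mm',q*1000,'units',q/.25)
for e in place_of(n,'wrist')[:3]: print(n,round(e['confidence'],2),px(e).round(1))
print(s['t'],s['tool_pos'])
E
python3 w.py new_a_mid 0.14 w1
```

```text
cap [ 502   56   41   42 1058] [524.  77.] world [ 0.5674 -0.2234  0.14  ] tool mm [ 92.195  120.7961 107.1417] units [0.3688 0.4832 0.4286]
cap [303 207  38  38 888] [322. 227.] world [ 0.4298 -0.1573  0.14  ] tool mm [ -0.9273  -0.1701 107.1032] units [-0.0037 -0.0007  0.4284]
cap [530 217  34  33 676] [548. 234.] world [ 0.4926 -0.2936  0.14  ] tool mm [ -6.2715 149.8554 107.2052] units [-0.0251  0.5994  0.4288]
new_a_mid 0.83 [319.3 206.4]
14.75 [ 0.4307 -0.1569  0.2471]
```

View pics/w1.png

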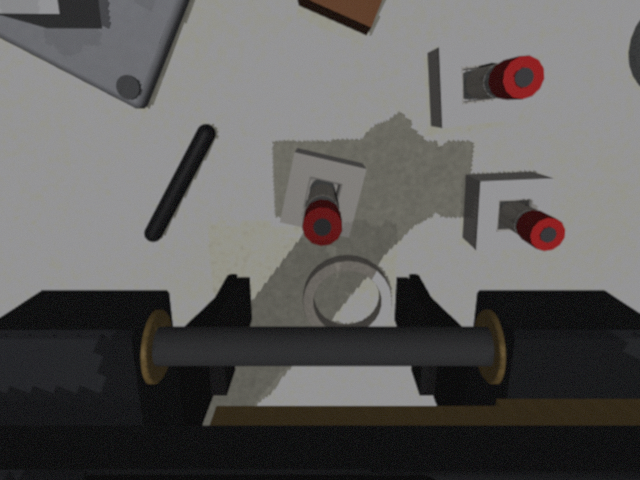

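Emit:
play_rows([
  {"grip": -0.4, "dp": [-0.003, 0, 0.08], "turn": 0},
  {"grip": -0.4, "dp": [-0.003, 0, 0.17], "turn": 0},
  {"grip": -0.4, "dp": [-0.003, 0, 0.26], "turn": 0},
  {"grip": -0.4, "dp": [-0.003, 0, 0.35], "turn": 0},
  {"grip": -0.4, "dp": [-0.003, 0, 0.44], "turn": 0},
  {"grip": -0.4, "dp": [-0.003, 0, 0.5], "turn": 0},
  {"grip": -0.4, "dp": [-0.003, 0, 0.54], "turn": 0},
  {"grip": -0.4, "dp": [-0.003, 0, 0.544], "turn": 0},
  {"grip": 1, "dp": [-0.003, 0, 0.544], "turn": 0},
  {"grip": 1, "dp": [-0.003, 0, 0.544], "turn": 0},
])

```text
t: 15.85
tool_pos: [0.4309, -0.155, 0.1123]
tcp_rot: [[0.891, 0.454, 0.002], [0.454, -0.891, -0.0], [0.001, 0.001, -1.0]]
wrist_force: [0.1, -0.4, -0.2]
width: 0.0517
gripper_force: 0.0
```

Emit:
play_rows([
  {"grip": 1, "dp": [0, 0, 0], "turn": 0},
  {"grip": 1, "dp": [0, 0, 0], "turn": 0},
  {"grip": 1, "dp": [0, 0, 0], "turn": 0},
  {"grip": 1, "dp": [0, 0, 0], "turn": 0},
  {"grip": 1, "dp": [0, 0, 0], "turn": 0},
  {"grip": 1, "dp": [0, 0, -0.04], "turn": 0},
  {"grip": 1, "dp": [0, 0, -0.1], "turn": 0},
  {"grip": 1, "dp": [0, 0, -0.16], "turn": 0},
  {"grip": 1, "dp": [0, 0, -0.24], "turn": 0},
  {"grip": 1, "dp": [0, 0, -0.32], "turn": 0},
])

```text
t: 16.85
tool_pos: [0.4298, -0.155, 0.1927]
tcp_rot: [[0.891, 0.454, -0.0], [0.454, -0.891, 0.0], [-0.0, -0.0, -1.0]]
wrist_force: [0.5, -0.0, -0.9]
width: 0.026
gripper_force: 30.0
```

Emit:
play_rows([
  {"grip": 1, "dp": [0, 0, -0.1], "turn": 0},
  {"grip": 1, "dp": [0, 0, -0.2], "turn": 0},
  {"grip": 1, "dp": [0.05, -0.03, -0.3], "turn": 0},
  {"grip": 1, "dp": [0.15, -0.08, -0.37], "turn": 0},
  {"grip": 1, "dp": [0.27, -0.15, -0.4], "turn": 0},
  {"grip": 1, "dp": [0.4, -0.22, -0.4], "turn": 0},
  {"grip": 1, "dp": [0.53, -0.3, -0.4], "turn": 0},
  {"grip": 1, "dp": [0.63, -0.36, -0.4], "turn": 0},
  {"grip": 1, "dp": [0.69, -0.39, -0.4], "turn": 0},
  {"grip": 1, "dp": [0.71, -0.4, -0.4], "turn": 0},
])

```text
t: 17.85
tool_pos: [0.5433, 0.0167, 0.2918]
tcp_rot: [[0.89, 0.457, -0.0], [0.457, -0.89, 0.001], [0.0, -0.001, -1.0]]
wrist_force: [-0.4, 0.3, -1.0]
width: 0.0258
gripper_force: 30.0
```

Emit:
play_rows([
  {"grip": 1, "dp": [0.04, -0.02, 0], "turn": 0},
  {"grip": 1, "dp": [0.12, -0.07, 0], "turn": 0},
  {"grip": 1, "dp": [0.22, -0.13, 0], "turn": 0},
  {"grip": 1, "dp": [0.33, -0.19, 0], "turn": 0},
  {"grip": 1, "dp": [0.44, -0.26, 0], "turn": 0},
  {"grip": 1, "dp": [0.55, -0.32, 0], "turn": 0},
  {"grip": 1, "dp": [0.64, -0.37, 0], "turn": 0},
  {"grip": 1, "dp": [0.69, -0.4, 0], "turn": 0},
  {"grip": 1, "dp": [0.71, -0.407, 0], "turn": 0},
  {"grip": 1, "dp": [0.71, -0.407, 0], "turn": 0},
])

```text
t: 18.85
tool_pos: [0.655, 0.1849, 0.2913]
tcp_rot: [[0.892, 0.453, -0.001], [0.453, -0.892, -0.001], [-0.001, 0.001, -1.0]]
wrist_force: [-0.8, 0.3, -0.4]
width: 0.0263
gripper_force: 30.0
```

Run:
```python
from h import *
s=telemetry.read_state(); print(s['tool_pos'],s['width'],np.degrees(np.arctan2(s['tcp_rot'][1][0],s['tcp_rot'][0][0])))
cv2.imwrite('pics/w2.png',imaging.grab_frame('wrist'))
C=cam('wrist')
for n,z in (('rotor',.02),('new_a_foot',s['tool_pos'][2]-.101),('new_a_mid',s['tool_pos'][2]-.036)):
  for e in place_of(n,'wrist')[:2]: print(n,round(e['confidence'],2),px(e),onz(C,px(e),z))
```

```text
[0.65498981 0.18493435 0.29133338] 0.02633476796693883 26.935385305068028
rotor 0.15 [287.488 266.784] [0.55470587 0.17564812 0.02      ]
new_a_foot 0.84 [321.92  228.192] [0.65471549 0.18418809 0.19033338]
new_a_mid 0.66 [322.304 268.176] [0.65299209 0.18312793 0.25533338]
```

View pics/w2.png

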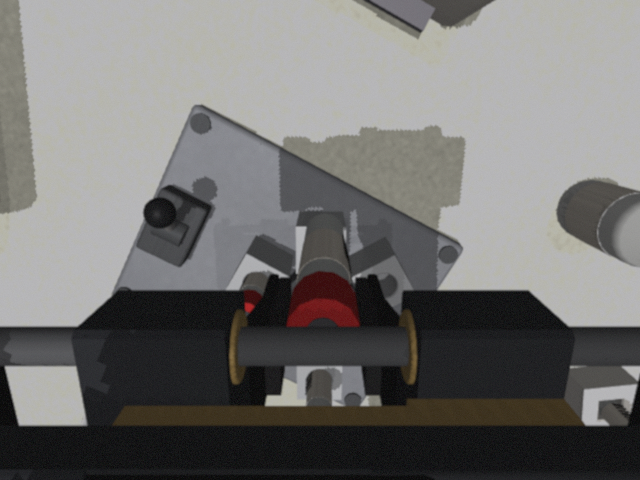

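Emit:
play_rows([
  {"grip": 1, "dp": [-0.04, 0, 0], "turn": 0},
  {"grip": 1, "dp": [-0.1, 0, 0], "turn": 0},
  {"grip": 1, "dp": [-0.17, 0, 0], "turn": 0},
  {"grip": 1, "dp": [-0.25, 0, 0], "turn": 0},
  {"grip": 1, "dp": [-0.33, 0, 0], "turn": 0},
  {"grip": 1, "dp": [-0.4, 0, 0], "turn": 0},
  {"grip": 1, "dp": [-0.44, 0, 0], "turn": 0},
  {"grip": 1, "dp": [-0.44, 0, 0], "turn": 0},
  {"grip": 1, "dp": [-0.44, 0, 0], "turn": 0},
  {"grip": 1, "dp": [-0.44, 0, 0], "turn": 0},
])

```text
t: 20.05
tool_pos: [0.5575, 0.1361, 0.2916]
tcp_rot: [[0.891, 0.454, 0.0], [0.454, -0.891, 0.0], [0.001, -0.0, -1.0]]
wrist_force: [-0.3, 0.5, -0.4]
width: 0.0261
gripper_force: 30.0
```

Run:
```python
from h import *
np.set_printoptions(precision=4,suppress=True)
s=telemetry.read_state(); print(s['tool_pos'],s['joint_positions'])
C=cam('wrist'); i=imaging.grab_frame('wrist')
g=i.copy()
for k,ph in enumerate((27,-33,-93,87)):
    ph=np.radians(ph); p=[.5435+.07*np.cos(ph),.1295+.07*np.sin(ph),.08]; u=proj(C,p); print(k,u); cv2.drawMarker(g,tuple(int(a) for a in u),(0,255,0),0,12,1)
cv2.imwrite('pics/w3.png',g); cv2.imwrite('pics/w3raw.png',i); import pickle; pickle.dump(C,open('C3.pkl','wb'))
cv2.imwrite('pics/w3c.png',cv2.resize(g[80:360,130:530],(800,560)))
```

```text
[0.5575 0.1361 0.2916] [  2.2432  16.21   -25.2744  95.6896   7.2856  69.6991 -87.6985]
0 [321.6187 131.6209]
1 [390.4341 172.2327]
2 [387.13   247.5152]
3 [252.9173 172.3757]
```

View pics/w3c.png

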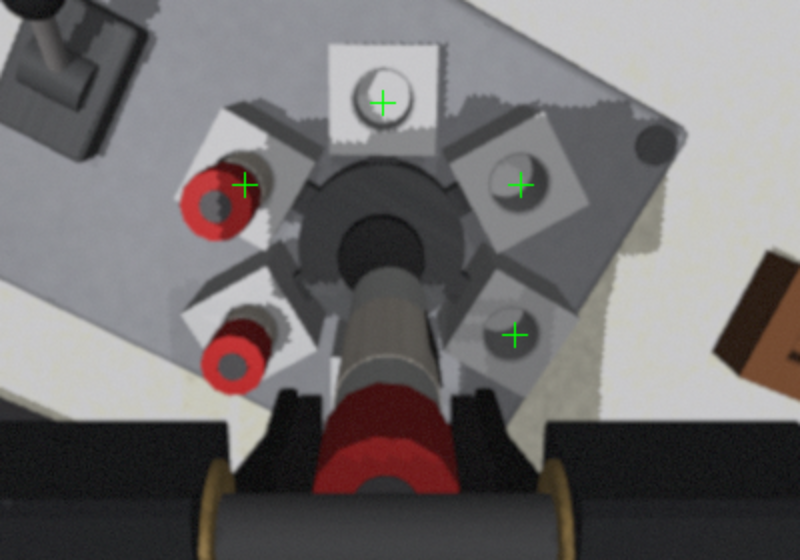

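Emit:
play_rows([
  {"grip": 1, "dp": [0.04, -0.003, 0], "turn": 0},
  {"grip": 1, "dp": [0.12, -0.003, 0], "turn": 0},
  {"grip": 1, "dp": [0.22, -0.003, 0], "turn": 0},
  {"grip": 1, "dp": [0.32, -0.003, 0], "turn": 0},
  {"grip": 1, "dp": [0.4, -0.003, 0], "turn": 0},
  {"grip": 1, "dp": [0.44, -0.003, 0], "turn": 0},
  {"grip": 1, "dp": [0.44, -0.003, 0.1], "turn": 0},
  {"grip": 1, "dp": [0.44, -0.003, 0.2], "turn": 0},
  {"grip": 1, "dp": [0.44, -0.003, 0.3], "turn": 0},
  {"grip": 1, "dp": [0.44, -0.003, 0.4], "turn": 0},
])

```text
t: 21.1
tool_pos: [0.6547, 0.1866, 0.1904]
tcp_rot: [[0.891, 0.454, -0.0], [0.454, -0.891, -0.0], [-0.0, -0.0, -1.0]]
wrist_force: [0.4, 0.5, -0.7]
width: 0.0267
gripper_force: 30.0
```

Emit:
play_rows([
  {"grip": 1, "dp": [0, 0, 0.06], "turn": 0},
  {"grip": 1, "dp": [0, 0, 0.12], "turn": 0},
  {"grip": 1, "dp": [0, 0, 0.12], "turn": 0},
  {"grip": 1, "dp": [-0.01, 0, 0.12], "turn": 0},
  {"grip": 1, "dp": [-0.03, 0, 0.12], "turn": 0},
  {"grip": 1, "dp": [-0.05, 0, 0.12], "turn": 0},
  {"grip": 1, "dp": [-0.07, 0, 0.12], "turn": 0},
  {"grip": 1, "dp": [-0.085, 0, 0.12], "turn": 0},
  {"grip": 1, "dp": [-0.1, 0, 0.12], "turn": 0},
  {"grip": 1, "dp": [-0.1, 0, 0.12], "turn": 0},
])

```text
t: 22.1
tool_pos: [0.6329, 0.1751, 0.1624]
tcp_rot: [[0.891, 0.453, 0.002], [0.453, -0.891, 0.001], [0.002, 0.001, -1.0]]
wrist_force: [2.7, 0.0, 1.2]
width: 0.0262
gripper_force: 30.0
```

Emit:
play_rows([
  {"grip": 1, "dp": [-0.01, 0, 0], "turn": 0},
  {"grip": 1, "dp": [-0.02, 0, 0], "turn": 0},
  {"grip": 1, "dp": [-0.03, 0, 0], "turn": 0},
  {"grip": 1, "dp": [-0.04, 0, 0], "turn": 0},
  {"grip": 1, "dp": [-0.05, 0, 0], "turn": 0},
  {"grip": 1, "dp": [-0.06, 0, 0], "turn": 0},
  {"grip": 1, "dp": [-0.07, 0, 0], "turn": 0},
  {"grip": 1, "dp": [-0.08, 0, 0], "turn": 0},
  {"grip": 1, "dp": [-0.09, 0, 0], "turn": 0},
  {"grip": 1, "dp": [-0.09, 0, 0], "turn": 0},
])

```text
t: 23.1
tool_pos: [0.6119, 0.1646, 0.1615]
tcp_rot: [[0.891, 0.454, -0.0], [0.454, -0.891, -0.0], [-0.0, -0.0, -1.0]]
wrist_force: [1.6, 0.4, -0.8]
width: 0.0262
gripper_force: 30.0
```

```bash
cat > l.py <<'E'
# tilt look: l.py foot_name pic ; wrist picture + scene picture side by side
from h import *; import sys
np.set_printoptions(precision=4,suppress=True)
s=telemetry.read_state(); print(s['tool_pos'],s['wrist_force'])
w=imaging.grab_frame('wrist'); S=imaging.grab_frame('scene')
cv2.imwrite(f'pics/{sys.argv[1]}w.png',w); cv2.imwrite(f'pics/{sys.argv[1]}s.png',S)
g=np.hstack([cv2.resize(w[60:360,160:480],(400,375)),cv2.resize(S[180:360,330:522],(400,375))])
cv2.imwrite(f'pics/{sys.argv[1]}.png',np.clip(g*1.4,0,255).astype('uint8'))
E
python3 l.py t1
```

```text
[0.6119 0.1646 0.1615] [ 1.6229  0.3594 -0.7965]
```

View pics/t1.png

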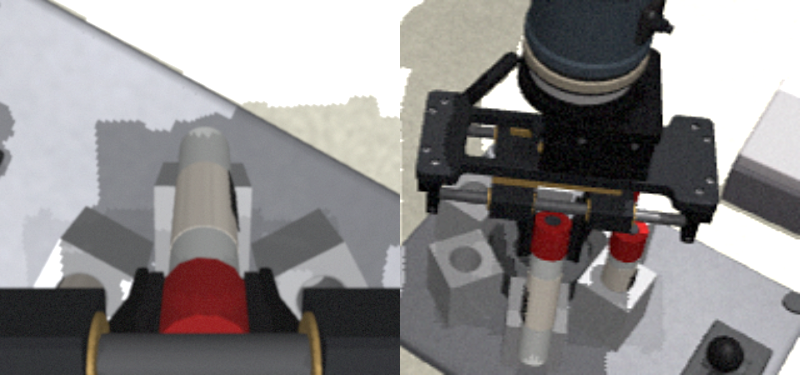

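```bash
cat > th.py <<'E'
# th.py L row : lean angle from wrist-image row of the outer foot edge (current pose)
from h import *; import sys
L,row=float(sys.argv[1])/1e3,float(sys.argv[2]); C=cam('wrist'); s=telemetry.read_state(); R=np.array(s['tcp_rot']);P=np.array(s['tool_pos'])
sg=float(sys.argv[3]) if len(sys.argv)>3 else 1
for th in range(8,26,2):
    t=np.radians(th); q=[sg*(L*np.sin(t)+.012*np.cos(t)),0,-.019+L*np.cos(t)-.012*np.sin(t)]
    print(th,proj(C,P+R@q).round(1), 'foot out %.1f mm, low edge below TCP %.1f'%(L*np.sin(t)*1e3,(-.019+L*np.cos(t)+.012*np.sin(t))*1e3))
E
python3 th.py 120 162
```

```text
8 [322.1 185.2] foot out 16.7 mm, low edge below TCP 101.5
10 [322.1 178.9] foot out 20.8 mm, low edge below TCP 101.3
12 [322.1 172.7] foot out 24.9 mm, low edge below TCP 100.9
14 [322.1 166.4] foot out 29.0 mm, low edge below TCP 100.3
16 [322.1 160.2] foot out 33.1 mm, low edge below TCP 99.7
18 [322.1 153.9] foot out 37.1 mm, low edge below TCP 98.8
20 [322.1 147.6] foot out 41.0 mm, low edge below TCP 97.9
22 [322.1 141.3] foot out 45.0 mm, low edge below TCP 96.8
24 [322.1 135. ] foot out 48.8 mm, low edge below TCP 95.5
```

Emit:
play_rows([
  {"grip": 1, "dp": [0.02, 0, 0], "turn": 0},
  {"grip": 1, "dp": [0.04, 0, 0], "turn": 0},
  {"grip": 1, "dp": [0.06, 0, -0.02], "turn": 0},
  {"grip": 1, "dp": [0.06, 0, -0.06], "turn": 0},
  {"grip": 1, "dp": [0.06, 0, -0.1], "turn": 0},
  {"grip": 1, "dp": [0.04, 0, -0.14], "turn": 0},
  {"grip": 1, "dp": [0, 0, -0.14], "turn": 0},
  {"grip": 1, "dp": [-0.06, 0, -0.14], "turn": 0},
  {"grip": 1, "dp": [-0.12, 0, -0.14], "turn": 0},
  {"grip": 1, "dp": [-0.156, 0, -0.14], "turn": 0},
])

```text
t: 24.2
tool_pos: [0.5757, 0.146, 0.1965]
tcp_rot: [[0.891, 0.453, -0.001], [0.453, -0.891, -0.001], [-0.001, 0.001, -1.0]]
wrist_force: [0.1, -0.3, -0.6]
width: 0.0264
gripper_force: 30.0
```

Emit:
play_rows([
  {"grip": 1, "dp": [0, 0, 0], "turn": 0},
  {"grip": 1, "dp": [0, 0, 0], "turn": 0},
  {"grip": 1, "dp": [0, 0, 0.01], "turn": 0},
  {"grip": 1, "dp": [0, 0, 0.02], "turn": 0},
  {"grip": 1, "dp": [0, 0, 0.03], "turn": 0},
  {"grip": 1, "dp": [0, 0, 0.04], "turn": 0},
  {"grip": 1, "dp": [0, 0, 0.05], "turn": 0},
  {"grip": 1, "dp": [0, 0, 0.05], "turn": 0},
  {"grip": 1, "dp": [0, 0, 0.05], "turn": 0},
  {"grip": 1, "dp": [0, 0, 0.05], "turn": 0},
])

```text
t: 25.2
tool_pos: [0.5776, 0.1471, 0.1842]
tcp_rot: [[0.891, 0.454, 0.0], [0.454, -0.891, -0.0], [0.0, 0.0, -1.0]]
wrist_force: [0.3, -0.6, -0.7]
width: 0.026
gripper_force: 30.0
```

```bash
python3 l.py t2
python3 - <<'E'
from h import *
w=cv2.imread('pics/t2w.png'); S=cv2.imread('pics/t2s.png')
g=np.hstack([cv2.resize(w[120:300,230:420],(400,380)),cv2.resize(S[230:360,370:505],(400,380))])
cv2.imwrite('pics/t2.png',np.clip(g*1.4,0,255).astype('uint8'))
E
```

```text
[0.5776 0.1471 0.1842] [ 0.3491 -0.6144 -0.7167]
```

View pics/t2.png

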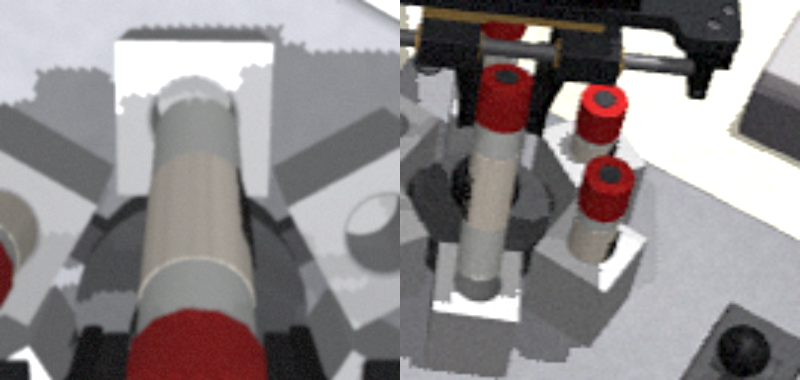

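Emit:
play_rows([
  {"grip": 1, "dp": [0, 0, 0.005], "turn": 0},
  {"grip": 1, "dp": [0, 0, 0.01], "turn": 0},
  {"grip": 1, "dp": [0, 0, 0.015], "turn": 0},
  {"grip": 1, "dp": [0, 0, 0.02], "turn": 0},
  {"grip": 1, "dp": [0, 0, 0.025], "turn": 0},
  {"grip": 1, "dp": [0, 0, 0.03], "turn": 0},
  {"grip": 1, "dp": [0, 0, 0.035], "turn": 0},
  {"grip": 1, "dp": [0, 0, 0.04], "turn": 0},
  {"grip": 1, "dp": [0, 0, 0.04], "turn": 0},
  {"grip": 1, "dp": [0, 0, 0.04], "turn": 0},
])

```text
t: 26.3
tool_pos: [0.5776, 0.1474, 0.174]
tcp_rot: [[0.891, 0.454, 0.0], [0.454, -0.891, 0.0], [0.001, -0.0, -1.0]]
wrist_force: [0.6, 1.0, -0.4]
width: 0.0261
gripper_force: 30.0
```

```bash
python3 l.py t3
python3 - <<'E'
from h import *
w=cv2.imread('pics/t3w.png'); S=cv2.imread('pics/t3s.png')
g=np.hstack([cv2.resize(w[120:300,230:420],(400,380)),cv2.resize(S[230:360,370:505],(400,380))])
cv2.imwrite('pics/t3.png',np.clip(g*1.4,0,255).astype('uint8'))
E
```

```text
[0.5776 0.1474 0.174 ] [ 0.5888  0.9582 -0.4361]
```

View pics/t3.png

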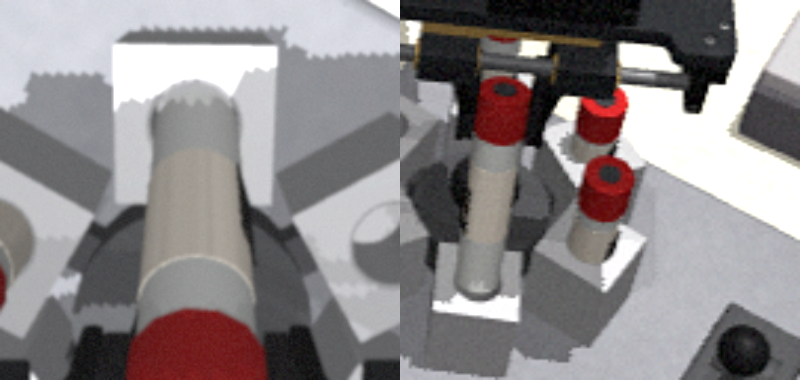

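Emit:
play_rows([
  {"grip": 1, "dp": [0, 0, 0.005], "turn": 0},
  {"grip": 1, "dp": [0.005, 0, 0.01], "turn": 0},
  {"grip": 1, "dp": [0.015, 0, 0.01], "turn": 0},
  {"grip": 1, "dp": [0.025, 0, 0.01], "turn": 0},
  {"grip": 1, "dp": [0.035, 0, 0.012], "turn": 0},
  {"grip": 1, "dp": [0.045, 0, 0.014], "turn": 0},
  {"grip": 1, "dp": [0.055, 0, 0.016], "turn": 0},
  {"grip": 1, "dp": [0.065, 0, 0.018], "turn": 0},
  {"grip": 1, "dp": [0.065, 0, 0.02], "turn": 0},
  {"grip": 1, "dp": [0.065, 0, 0.02], "turn": 0},
])

```text
t: 27.4
tool_pos: [0.5921, 0.1543, 0.1688]
tcp_rot: [[0.891, 0.454, -0.0], [0.454, -0.891, -0.0], [-0.0, 0.0, -1.0]]
wrist_force: [-1.7, -0.1, 0.1]
width: 0.0261
gripper_force: 30.0
```

Emit:
play_rows([
  {"grip": 1, "dp": [0.01, 0, 0.002], "turn": 0},
  {"grip": 1, "dp": [0.02, 0, 0.004], "turn": 0},
  {"grip": 1, "dp": [0.03, 0, 0.006], "turn": 0},
  {"grip": 1, "dp": [0.04, 0, 0.008], "turn": 0},
  {"grip": 1, "dp": [0.05, 0, 0.01], "turn": 0},
  {"grip": 1, "dp": [0.06, 0, 0.012], "turn": 0},
  {"grip": 1, "dp": [0.063, 0, 0.014], "turn": 0},
  {"grip": 1, "dp": [0.063, 0, 0.016], "turn": 0},
  {"grip": 1, "dp": [0.063, 0, 0.02], "turn": 0},
  {"grip": 1, "dp": [0.063, 0, 0.02], "turn": 0},
])

```text
t: 28.4
tool_pos: [0.6059, 0.1615, 0.1638]
tcp_rot: [[0.891, 0.454, -0.0], [0.454, -0.891, -0.0], [-0.0, 0.0, -1.0]]
wrist_force: [-1.1, -1.2, -0.2]
width: 0.0264
gripper_force: 30.0
```

```bash
python3 l.py t4
```

```text
[0.6059 0.1615 0.1638] [-1.125  -1.1878 -0.1747]
```

View pics/t4.png

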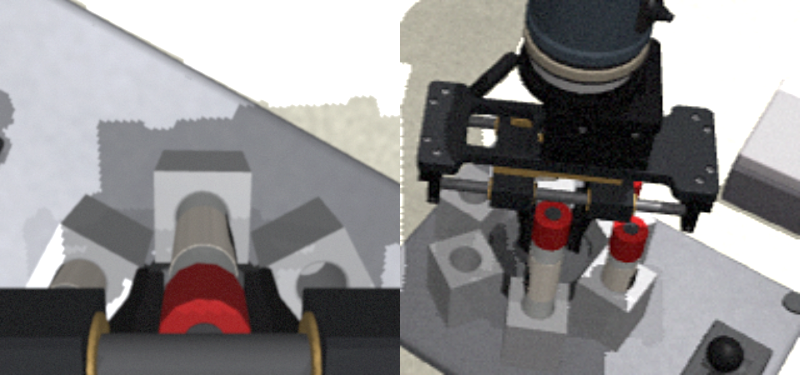

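Emit:
play_rows([
  {"grip": 1, "dp": [0.002, 0, 0.01], "turn": 0},
  {"grip": 1, "dp": [0.002, 0, 0.02], "turn": 0},
  {"grip": 1, "dp": [0.002, 0, 0.035], "turn": 0},
  {"grip": 1, "dp": [0.002, 0, 0.05], "turn": 0},
  {"grip": 1, "dp": [0.002, 0, 0.065], "turn": 0},
  {"grip": 1, "dp": [0.002, 0, 0.08], "turn": 0},
  {"grip": 1, "dp": [0.002, 0, 0.095], "turn": 0},
  {"grip": 1, "dp": [0.002, 0, 0.105], "turn": 0},
  {"grip": 1, "dp": [0.002, 0, 0.111], "turn": 0},
  {"grip": 1, "dp": [0.002, 0, 0.111], "turn": 0},
])

```text
t: 29.5
tool_pos: [0.6069, 0.1622, 0.1367]
tcp_rot: [[0.891, 0.454, 0.001], [0.454, -0.891, 0.0], [0.001, 0.0, -1.0]]
wrist_force: [-1.0, -0.5, 2.7]
width: 0.0261
gripper_force: 30.0
```

Emit:
play_rows([
  {"grip": 1, "dp": [0, 0, 0.004], "turn": 0},
  {"grip": 1, "dp": [0, 0, 0.008], "turn": 0},
  {"grip": 1, "dp": [0, 0, 0.012], "turn": 0},
  {"grip": 1, "dp": [0, 0, 0.012], "turn": 0},
  {"grip": 1, "dp": [0, 0, 0.012], "turn": 0},
  {"grip": 1, "dp": [0, 0, 0.012], "turn": 0},
  {"grip": 1, "dp": [0, 0, 0.012], "turn": 0},
  {"grip": 1, "dp": [0, 0, 0.012], "turn": 0},
  {"grip": 1, "dp": [0, 0, 0.012], "turn": 0},
  {"grip": 1, "dp": [0, 0, 0.012], "turn": 0},
])

```text
t: 30.5
tool_pos: [0.6084, 0.1631, 0.1365]
tcp_rot: [[0.891, 0.454, 0.005], [0.454, -0.891, 0.002], [0.006, 0.001, -1.0]]
wrist_force: [-3.7, -2.0, 12.2]
width: 0.0262
gripper_force: 30.0
```

Emit:
play_rows([
  {"grip": 0.08, "dp": [0, 0, 0], "turn": 0},
  {"grip": 0.08, "dp": [0, 0, 0], "turn": 0},
  {"grip": 0.08, "dp": [0, 0, 0], "turn": 0},
  {"grip": 0.08, "dp": [0, 0, 0], "turn": 0},
  {"grip": 0.08, "dp": [0, 0, -0.05], "turn": 0},
  {"grip": 0.08, "dp": [0, 0, -0.15], "turn": 0},
  {"grip": 0.08, "dp": [0, 0, -0.27], "turn": 0},
  {"grip": 0.08, "dp": [0, 0, -0.4], "turn": 0},
  {"grip": 0.08, "dp": [0, 0, -0.5], "turn": 0},
  {"grip": 0.08, "dp": [0, 0, -0.54], "turn": 0},
])

```text
t: 31.5
tool_pos: [0.6078, 0.1626, 0.2722]
tcp_rot: [[0.891, 0.454, 0.006], [0.454, -0.891, 0.002], [0.006, 0.001, -1.0]]
wrist_force: [0.1, 0.9, -0.3]
width: 0.0401
gripper_force: 0.0
```

Emit:
play_rows([
  {"grip": 0, "dp": [-0.05, 0.08, 0], "turn": -0.09},
  {"grip": 0, "dp": [-0.1, 0.16, 0], "turn": -0.18},
  {"grip": 0, "dp": [-0.16, 0.25, 0], "turn": -0.27},
  {"grip": 0, "dp": [-0.22, 0.34, 0], "turn": -0.36},
  {"grip": 0, "dp": [-0.28, 0.43, 0], "turn": -0.45},
  {"grip": 0, "dp": [-0.34, 0.53, 0], "turn": -0.54},
  {"grip": 0, "dp": [-0.39, 0.62, 0], "turn": -0.63},
  {"grip": 0, "dp": [-0.42, 0.66, 0], "turn": -0.698},
  {"grip": 0, "dp": [-0.425, 0.667, 0], "turn": -0.698},
  {"grip": 0, "dp": [-0.425, 0.667, 0], "turn": -0.698},
])

```text
t: 32.5
tool_pos: [0.5872, -0.0349, 0.268]
tcp_rot: [[0.056, 0.998, -0.001], [0.998, -0.056, 0.0], [0.0, -0.001, -1.0]]
wrist_force: [0.7, -1.1, -1.0]
width: 0.0431
gripper_force: 0.0
```

Emit:
play_rows([
  {"grip": -0.3, "dp": [-0.1, 0, 0], "turn": 0},
  {"grip": -0.3, "dp": [-0.2, -0.01, 0], "turn": 0},
  {"grip": -0.3, "dp": [-0.32, -0.01, 0], "turn": 0},
  {"grip": -0.3, "dp": [-0.44, -0.02, 0], "turn": 0},
  {"grip": -0.3, "dp": [-0.56, -0.03, 0], "turn": 0},
  {"grip": -0.3, "dp": [-0.67, -0.03, 0], "turn": 0},
  {"grip": -0.3, "dp": [-0.75, -0.035, 0], "turn": 0},
  {"grip": -0.3, "dp": [-0.79, -0.035, 0], "turn": 0},
  {"grip": -0.3, "dp": [-0.79, -0.035, 0], "turn": 0},
  {"grip": -0.3, "dp": [-0.79, -0.035, 0], "turn": 0},
])

```text
t: 33.5
tool_pos: [0.5688, -0.2296, 0.2683]
tcp_rot: [[0.051, 0.999, 0.0], [0.999, -0.051, 0.001], [0.001, 0.0, -1.0]]
wrist_force: [0.2, -0.2, 0.5]
width: 0.0564
gripper_force: 0.0
```

```bash
python3 w.py new_b_mid 0.12 w5
```

```text
cap [313 195  33  33 674] [329. 213.] world [ 0.5722 -0.2308  0.12  ] tool mm [ -1.2204   3.5062 148.3147] units [-0.0049  0.014   0.5933]
new_b_mid 0.82 [325.6 198.3]
new_b_mid 0.63 [438.8 318. ]
33.5 [ 0.5688 -0.2296  0.2683]
```

Emit:
play_rows([
  {"grip": -0.3, "dp": [-0.005, 0.014, 0.1], "turn": 0},
  {"grip": -0.3, "dp": [-0.005, 0.014, 0.22], "turn": 0},
  {"grip": -0.3, "dp": [-0.005, 0.014, 0.34], "turn": 0},
  {"grip": -0.3, "dp": [-0.005, 0.014, 0.46], "turn": 0},
  {"grip": -0.3, "dp": [-0.005, 0.014, 0.57], "turn": 0},
  {"grip": -0.3, "dp": [-0.005, 0.014, 0.65], "turn": 0},
  {"grip": -0.3, "dp": [-0.005, 0.014, 0.7], "turn": 0},
  {"grip": -0.3, "dp": [-0.005, 0.014, 0.709], "turn": 0},
  {"grip": -0.3, "dp": [-0.005, 0.014, 0.709], "turn": 0},
  {"grip": 1, "dp": [-0.005, 0.014, 0.709], "turn": 0},
])

```text
t: 34.6
tool_pos: [0.5727, -0.2331, 0.0924]
tcp_rot: [[0.053, 0.999, 0.002], [0.999, -0.053, -0.001], [-0.001, 0.002, -1.0]]
wrist_force: [0.1, 0.2, -0.3]
width: 0.0534
gripper_force: 0.0
```

Emit:
play_rows([
  {"grip": 1, "dp": [0, 0, 0], "turn": 0},
  {"grip": 1, "dp": [0, 0, 0], "turn": 0},
  {"grip": 1, "dp": [0, 0, 0], "turn": 0},
  {"grip": 1, "dp": [0, 0, 0], "turn": 0},
  {"grip": 1, "dp": [0, 0, 0], "turn": 0},
  {"grip": 1, "dp": [0, 0, 0], "turn": 0},
  {"grip": 1, "dp": [0, 0, -0.04], "turn": 0},
  {"grip": 1, "dp": [0, 0, -0.1], "turn": 0},
  {"grip": 1, "dp": [0, 0, -0.18], "turn": 0},
  {"grip": 1, "dp": [0, 0, -0.28], "turn": 0},
])

```text
t: 35.6
tool_pos: [0.5712, -0.233, 0.1622]
tcp_rot: [[0.053, 0.999, -0.001], [0.999, -0.053, 0.0], [0.0, -0.001, -1.0]]
wrist_force: [-0.3, -0.2, -0.9]
width: 0.0257
gripper_force: 30.0
```

Emit:
play_rows([
  {"grip": 1, "dp": [0.05, -0.01, 0], "turn": 0},
  {"grip": 1, "dp": [0.15, -0.03, 0], "turn": 0},
  {"grip": 1, "dp": [0.28, -0.06, 0], "turn": 0},
  {"grip": 1, "dp": [0.42, -0.08, 0], "turn": 0},
  {"grip": 1, "dp": [0.56, -0.11, 0], "turn": 0},
  {"grip": 1, "dp": [0.7, -0.14, 0], "turn": 0},
  {"grip": 1, "dp": [0.82, -0.16, 0], "turn": 0},
  {"grip": 1, "dp": [0.91, -0.18, 0], "turn": 0},
  {"grip": 1, "dp": [0.946, -0.188, 0], "turn": 0},
  {"grip": 1, "dp": [0.946, -0.188, 0], "turn": 0},
])

```text
t: 36.6
tool_pos: [0.5368, 0.007, 0.1612]
tcp_rot: [[0.05, 0.999, 0.0], [0.999, -0.05, 0.0], [0.0, 0.0, -1.0]]
wrist_force: [0.6, 0.4, -0.7]
width: 0.0264
gripper_force: 30.0
```

```bash
cat > v.py <<'E'
# v.py bore_x bore_y : wrist look at the bore in front; HoughCircles near prediction -> offset of bore from the tool (tool mm)
from h import *; import sys
np.set_printoptions(precision=4,suppress=True)
C=cam('wrist'); s=telemetry.read_state(); i=imaging.grab_frame('wrist'); cv2.imwrite('pics/v_%s.png'%sys.argv[3],i)
B=np.array([float(sys.argv[1]),float(sys.argv[2]),.08]); u=proj(C,B); R=np.array(s['tcp_rot']);P=np.array(s['tool_pos'])
r=np.linalg.norm(proj(C,B+R@[0,.01275,0])-u); print('pred',u,'r',r,'tool mm',R.T@(B-P)*1e3,P)
g=cv2.cvtColor(i,cv2.COLOR_BGR2GRAY); x,y=u.astype(int); x0,y0=max(x-70,0),max(y-70,0)
h=cv2.HoughCircles(cv2.GaussianBlur(g[y0:y+70,x0:x+70],(3,3),0),cv2.HOUGH_GRADIENT,1,5,param1=80,param2=10,minRadius=int(r-3),maxRadius=int(r+3))
for c in (h[0][:4] if h is not None else []):
    q=R.T@(onz(C,(c[0]+x0,c[1]+y0),.08)-P); print(c+[x0,y0,0],q*1e3)
E
python3 v.py .540 .0605 b3
```

```text
pred [325.2562 147.2771] r 22.557841308638746 tool mm [53.5833  0.5206 81.2201] [0.5368 0.007  0.1612]
[324.5 143.5  23. ] [55.683   0.092  81.2201]
```

Emit:
play_rows([
  {"grip": 1, "dp": [0, 0.001, 0.03], "turn": 0},
  {"grip": 1, "dp": [0, 0.001, 0.06], "turn": 0},
  {"grip": 1, "dp": [0, 0.001, 0.08], "turn": 0},
  {"grip": 1, "dp": [0.01, 0.001, 0.08], "turn": 0},
  {"grip": 1, "dp": [0.03, 0.001, 0.08], "turn": 0},
  {"grip": 1, "dp": [0.05, 0.001, 0.08], "turn": 0},
  {"grip": 1, "dp": [0.065, 0.001, 0.08], "turn": 0},
  {"grip": 1, "dp": [0.075, 0.001, 0.08], "turn": 0},
  {"grip": 1, "dp": [0.085, 0.001, 0.08], "turn": 0},
  {"grip": 1, "dp": [0.095, 0.001, 0.08], "turn": 0},
])

```text
t: 37.65
tool_pos: [0.5389, 0.0282, 0.1412]
tcp_rot: [[0.054, 0.999, 0.0], [0.999, -0.054, -0.002], [-0.002, 0.0, -1.0]]
wrist_force: [-0.7, -3.0, 1.5]
width: 0.0261
gripper_force: 30.0
```

Emit:
play_rows([
  {"grip": 1, "dp": [0.01, 0, 0], "turn": 0},
  {"grip": 1, "dp": [0.02, 0, 0], "turn": 0},
  {"grip": 1, "dp": [0.03, 0, 0], "turn": 0},
  {"grip": 1, "dp": [0.04, 0, 0], "turn": 0},
  {"grip": 1, "dp": [0.05, 0, 0], "turn": 0},
  {"grip": 1, "dp": [0.06, 0, 0], "turn": 0},
  {"grip": 1, "dp": [0.07, 0, 0], "turn": 0},
  {"grip": 1, "dp": [0.075, 0, 0], "turn": 0},
  {"grip": 1, "dp": [0.075, 0, 0], "turn": 0},
  {"grip": 1, "dp": [0.075, 0, 0], "turn": 0},
])

```text
t: 38.65
tool_pos: [0.5395, 0.048, 0.1409]
tcp_rot: [[0.053, 0.999, -0.001], [0.999, -0.053, -0.0], [-0.0, -0.001, -1.0]]
wrist_force: [1.0, -2.3, -0.9]
width: 0.0262
gripper_force: 30.0
```

```bash
python3 l.py t5
python3 - <<'E'
from h import *
for n in ('new_b_mid','new_b_foot'):
  for c in ('scene','wrist'):
    print(n,c,[(round(e['confidence'],2),px(e).round(1)) for e in place_of(n,c)[:3]])
E
```

```text
[0.5395 0.048  0.1409] [ 0.9668 -2.2962 -0.904 ]
new_b_mid scene [(0.51, array([354.8, 253.1]))]
new_b_mid wrist []
new_b_foot scene [(0.69, array([348.8, 261.3]))]
new_b_foot wrist [(0.94, array([322. , 280.1]))]
```

View pics/t5.png

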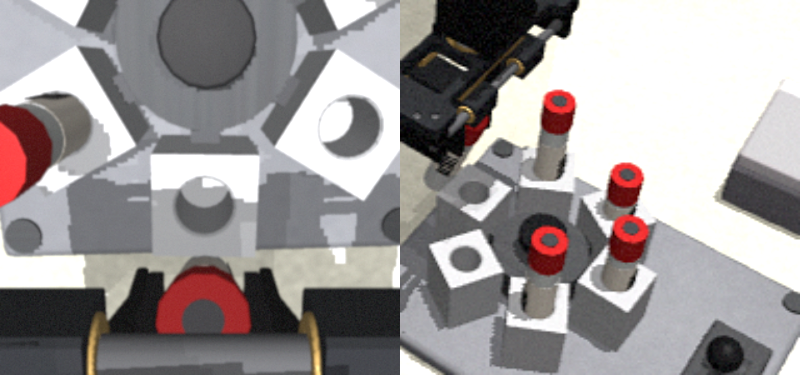

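Emit:
play_rows([
  {"grip": 1, "dp": [-0.02, 0, 0], "turn": 0},
  {"grip": 1, "dp": [-0.04, 0, 0], "turn": 0},
  {"grip": 1, "dp": [-0.06, 0, -0.02], "turn": 0},
  {"grip": 1, "dp": [-0.06, 0, -0.06], "turn": 0},
  {"grip": 1, "dp": [-0.06, 0, -0.1], "turn": 0},
  {"grip": 1, "dp": [-0.04, 0, -0.14], "turn": 0},
  {"grip": 1, "dp": [0, 0, -0.14], "turn": 0},
  {"grip": 1, "dp": [0.06, 0, -0.14], "turn": 0},
  {"grip": 1, "dp": [0.12, 0, -0.14], "turn": 0},
  {"grip": 1, "dp": [0.157, 0, -0.14], "turn": 0},
])

```text
t: 39.95
tool_pos: [0.5413, 0.09, 0.1758]
tcp_rot: [[0.05, 0.999, -0.001], [0.999, -0.05, 0.001], [0.001, -0.001, -1.0]]
wrist_force: [0.7, -0.1, -1.5]
width: 0.0261
gripper_force: 30.0
```

Emit:
play_rows([
  {"grip": 1, "dp": [0, 0, 0], "turn": 0},
  {"grip": 1, "dp": [0, 0, 0.01], "turn": 0},
  {"grip": 1, "dp": [0, 0, 0.02], "turn": 0},
  {"grip": 1, "dp": [0, 0, 0.03], "turn": 0},
  {"grip": 1, "dp": [0, 0, 0.04], "turn": 0},
  {"grip": 1, "dp": [0, 0, 0.05], "turn": 0},
  {"grip": 1, "dp": [0, 0, 0.05], "turn": 0},
  {"grip": 1, "dp": [0, 0, 0.05], "turn": 0},
  {"grip": 1, "dp": [0, 0, 0.05], "turn": 0},
  {"grip": 1, "dp": [0, 0, 0.05], "turn": 0},
])

```text
t: 40.95
tool_pos: [0.5419, 0.0871, 0.1637]
tcp_rot: [[0.053, 0.999, 0.0], [0.999, -0.053, -0.0], [0.0, 0.0, -1.0]]
wrist_force: [-0.4, 0.5, -0.8]
width: 0.0261
gripper_force: 30.0
```

```bash
python3 l.py t6
python3 - <<'E'
from h import *
w=cv2.imread('pics/t6w.png'); S=cv2.imread('pics/t6s.png')
g=np.hstack([cv2.resize(w[180:370,230:420],(400,400)),cv2.resize(S[190:330,310:450],(400,400))])
cv2.imwrite('pics/t6.png',np.clip(g*1.4,0,255).astype('uint8'))
E
```

```text
[0.5419 0.0871 0.1637] [-0.4056  0.4948 -0.8278]
```

View pics/t6.png

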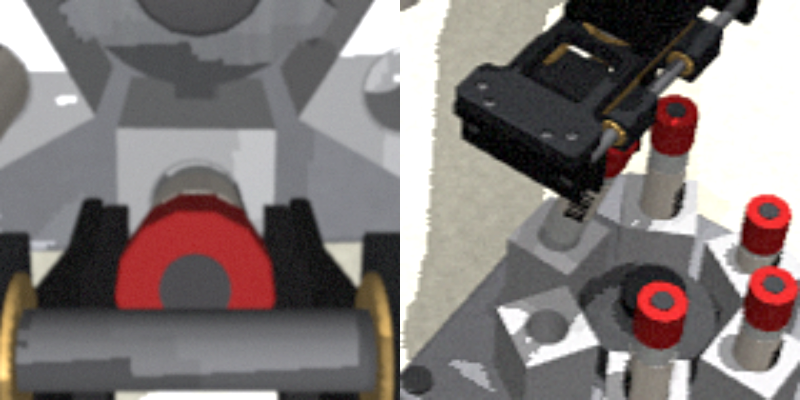

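Emit:
play_rows([
  {"grip": 1, "dp": [0, 0, 0.005], "turn": 0},
  {"grip": 1, "dp": [0, 0, 0.01], "turn": 0},
  {"grip": 1, "dp": [0, 0, 0.015], "turn": 0},
  {"grip": 1, "dp": [0, 0, 0.02], "turn": 0},
  {"grip": 1, "dp": [0, 0, 0.025], "turn": 0},
  {"grip": 1, "dp": [0, 0, 0.03], "turn": 0},
  {"grip": 1, "dp": [0, 0, 0.035], "turn": 0},
  {"grip": 1, "dp": [0, 0, 0.038], "turn": 0},
  {"grip": 1, "dp": [0, 0, 0.038], "turn": 0},
  {"grip": 1, "dp": [0, 0, 0.038], "turn": 0},
])

```text
t: 42.05
tool_pos: [0.5416, 0.0867, 0.1537]
tcp_rot: [[0.053, 0.999, -0.001], [0.999, -0.053, -0.001], [-0.001, -0.001, -1.0]]
wrist_force: [0.6, -2.5, -0.5]
width: 0.0265
gripper_force: 30.0
```

Emit:
play_rows([
  {"grip": 1, "dp": [0, 0, 0.005], "turn": 0},
  {"grip": 1, "dp": [-0.005, 0, 0.01], "turn": 0},
  {"grip": 1, "dp": [-0.01, 0, 0.01], "turn": 0},
  {"grip": 1, "dp": [-0.02, 0, 0.01], "turn": 0},
  {"grip": 1, "dp": [-0.03, 0, 0.012], "turn": 0},
  {"grip": 1, "dp": [-0.04, 0, 0.014], "turn": 0},
  {"grip": 1, "dp": [-0.05, 0, 0.016], "turn": 0},
  {"grip": 1, "dp": [-0.055, 0, 0.018], "turn": 0},
  {"grip": 1, "dp": [-0.055, 0, 0.02], "turn": 0},
  {"grip": 1, "dp": [-0.055, 0, 0.02], "turn": 0},
])

```text
t: 43.05
tool_pos: [0.5413, 0.0735, 0.149]
tcp_rot: [[0.053, 0.999, 0.001], [0.999, -0.053, 0.0], [0.0, 0.001, -1.0]]
wrist_force: [0.6, 3.0, -0.0]
width: 0.0262
gripper_force: 30.0
```

Emit:
play_rows([
  {"grip": 1, "dp": [-0.01, 0, 0.002], "turn": 0},
  {"grip": 1, "dp": [-0.02, 0, 0.004], "turn": 0},
  {"grip": 1, "dp": [-0.03, 0, 0.006], "turn": 0},
  {"grip": 1, "dp": [-0.04, 0, 0.008], "turn": 0},
  {"grip": 1, "dp": [-0.047, 0, 0.01], "turn": 0},
  {"grip": 1, "dp": [-0.047, 0, 0.015], "turn": 0},
  {"grip": 1, "dp": [-0.047, 0, 0.02], "turn": 0},
  {"grip": 1, "dp": [-0.047, 0, 0.02], "turn": 0},
  {"grip": 1, "dp": [-0.047, 0, 0.02], "turn": 0},
  {"grip": 1, "dp": [-0.047, 0, 0.02], "turn": 0},
])

```text
t: 44.05
tool_pos: [0.5404, 0.0615, 0.1438]
tcp_rot: [[0.053, 0.999, -0.0], [0.999, -0.053, -0.0], [-0.0, -0.0, -1.0]]
wrist_force: [0.0, 1.3, -1.1]
width: 0.0262
gripper_force: 30.0
```

```bash
python3 v.py .540 .0615 b3b; python3 w.py new_b_mid .17 x1
```

```text
pred [323.7173 246.9672] r 22.710150245670587 tool mm [ 0.0398 -0.383  63.7935] [0.5404 0.0615 0.1438]
[323.5 247.5  24.4] [-0.2757 -0.5051 63.7936]
[322.5 279.5  23.2] [-19.6728  -1.0813  63.7999]
[349.5 199.5  24.4] [27.2348 13.6247 63.7813]
[317.5 280.5  22.1] [-20.2918  -3.9565  63.8008]
cap [ 137    0   82   67 3265] [212.  44.] world [0.5117 0.1571 0.17  ] tool mm [ 93.9768 -33.6788 -26.1929] units [ 0.3759 -0.1347 -0.1048]
cap [ 137    0   82   67 3265] [170.  26.] world [0.5002 0.1626 0.17  ] tool mm [ 98.8518 -45.4755 -26.1907] units [ 0.3954 -0.1819 -0.1048]
cap [ 111  179   95   83 4532] [147. 228.] world [0.4829 0.1016 0.17  ] tool mm [ 36.973  -59.5149 -26.1664] units [ 0.1479 -0.2381 -0.1047]
new_b_mid 0.62 [320.6 270. ]
44.1 [0.5404 0.0615 0.1438]
```

Emit:
play_rows([
  {"grip": 1, "dp": [0, 0, 0.01], "turn": 0},
  {"grip": 1, "dp": [0, 0, 0.02], "turn": 0},
  {"grip": 1, "dp": [0, 0, 0.035], "turn": 0},
  {"grip": 1, "dp": [0, 0, 0.05], "turn": 0},
  {"grip": 1, "dp": [0, 0, 0.065], "turn": 0},
  {"grip": 1, "dp": [0, 0, 0.08], "turn": 0},
  {"grip": 1, "dp": [0, 0, 0.095], "turn": 0},
  {"grip": 1, "dp": [0, 0, 0.105], "turn": 0},
  {"grip": 1, "dp": [0, 0, 0.11], "turn": 0},
  {"grip": 1, "dp": [0, 0, 0.11], "turn": 0},
])

```text
t: 45.2
tool_pos: [0.5404, 0.0615, 0.1163]
tcp_rot: [[0.053, 0.999, -0.0], [0.999, -0.053, -0.0], [-0.0, -0.0, -1.0]]
wrist_force: [0.2, 2.0, -1.6]
width: 0.0263
gripper_force: 30.0
```

Emit:
play_rows([
  {"grip": 1, "dp": [0, 0, 0.004], "turn": 0},
  {"grip": 1, "dp": [0, 0, 0.008], "turn": 0},
  {"grip": 1, "dp": [0, 0, 0.012], "turn": 0},
  {"grip": 1, "dp": [0, 0, 0.012], "turn": 0},
  {"grip": 1, "dp": [0, 0, 0.012], "turn": 0},
  {"grip": 1, "dp": [0, 0, 0.012], "turn": 0},
  {"grip": 1, "dp": [0, 0, 0.012], "turn": 0},
  {"grip": 1, "dp": [0, 0, 0.012], "turn": 0},
  {"grip": 1, "dp": [0, 0, 0.012], "turn": 0},
  {"grip": 1, "dp": [0, 0, 0.012], "turn": 0},
])

```text
t: 46.2
tool_pos: [0.5412, 0.0621, 0.1159]
tcp_rot: [[0.053, 0.999, 0.002], [0.999, -0.053, -0.001], [-0.001, 0.002, -1.0]]
wrist_force: [-3.7, 0.5, 14.8]
width: 0.0264
gripper_force: 30.0
```

Emit:
play_rows([
  {"grip": 0.08, "dp": [0, 0, 0], "turn": 0},
  {"grip": 0.08, "dp": [0, 0, 0], "turn": 0},
  {"grip": 0.08, "dp": [0, 0, 0], "turn": 0},
  {"grip": 0.08, "dp": [0, 0, 0], "turn": 0},
  {"grip": 0.08, "dp": [0, 0, -0.05], "turn": 0},
  {"grip": 0.08, "dp": [0, 0, -0.15], "turn": 0},
  {"grip": 0.08, "dp": [0, 0, -0.28], "turn": 0},
  {"grip": 0.08, "dp": [0, 0, -0.43], "turn": 0},
  {"grip": 0.08, "dp": [0, 0, -0.56], "turn": 0},
  {"grip": 0.08, "dp": [0, 0, -0.62], "turn": 0},
])

```text
t: 47.2
tool_pos: [0.5418, 0.0624, 0.2728]
tcp_rot: [[0.053, 0.999, 0.006], [0.999, -0.053, 0.0], [0.001, 0.006, -1.0]]
wrist_force: [0.8, 0.2, 0.2]
width: 0.0396
gripper_force: 0.0
```

Emit:
play_rows([
  {"grip": 0, "dp": [-0.05, 0, 0], "turn": 0},
  {"grip": 0, "dp": [-0.15, -0.01, 0], "turn": 0},
  {"grip": 0, "dp": [-0.25, -0.02, 0], "turn": 0},
  {"grip": 0, "dp": [-0.37, -0.03, 0], "turn": 0},
  {"grip": 0, "dp": [-0.49, -0.04, 0], "turn": 0},
  {"grip": 0, "dp": [-0.6, -0.05, 0], "turn": 0},
  {"grip": 0, "dp": [-0.7, -0.055, 0], "turn": 0},
  {"grip": 0, "dp": [-0.76, -0.058, 0], "turn": 0},
  {"grip": 0, "dp": [-0.762, -0.058, 0], "turn": 0},
  {"grip": 0, "dp": [-0.762, -0.058, 0], "turn": 0},
])

```text
t: 48.2
tool_pos: [0.5157, -0.1271, 0.2681]
tcp_rot: [[0.053, 0.999, -0.001], [0.999, -0.053, 0.001], [0.001, -0.001, -1.0]]
wrist_force: [0.9, 1.0, -0.3]
width: 0.0438
gripper_force: 0.0
```

Emit:
play_rows([
  {"grip": -0.3, "dp": [-0.1, 0, 0], "turn": -0.09},
  {"grip": -0.3, "dp": [-0.2, -0.01, 0], "turn": -0.18},
  {"grip": -0.3, "dp": [-0.3, -0.02, 0], "turn": -0.27},
  {"grip": -0.3, "dp": [-0.42, -0.03, 0], "turn": -0.36},
  {"grip": -0.3, "dp": [-0.54, -0.04, 0], "turn": -0.45},
  {"grip": -0.3, "dp": [-0.66, -0.05, 0], "turn": -0.54},
  {"grip": -0.3, "dp": [-0.74, -0.055, 0], "turn": -0.63},
  {"grip": -0.3, "dp": [-0.762, -0.058, 0], "turn": -0.698},
  {"grip": -0.3, "dp": [-0.762, -0.058, 0], "turn": -0.698},
  {"grip": -0.3, "dp": [-0.762, -0.058, 0], "turn": -0.698},
])

```text
t: 49.2
tool_pos: [0.4921, -0.3154, 0.2685]
tcp_rot: [[-0.838, 0.545, 0.0], [0.545, 0.838, 0.001], [0.0, 0.001, -1.0]]
wrist_force: [-0.4, 0.2, 0.2]
width: 0.0564
gripper_force: 0.0
```

```bash
python3 w.py new_c_mid 0.10 w6; python3 -c "
from h import *
s=telemetry.read_state();print(s['joint_positions'])
T=cam('top');i=imaging.grab_frame('top')
for e in place_of('carrier0_mouth','top')[:5]: print(round(e['confidence'],2),px(e),onz(T,px(e),.04))"
```

```text
cap [306 192  31  31 601] [321. 209.] world [ 0.4918 -0.3187  0.1   ] tool mm [ -1.6258  -3.0767 168.5447] units [-0.0065 -0.0123  0.6742]
new_c_mid 0.83 [322.8 199. ]
49.2 [ 0.4921 -0.3154  0.2685]
[ 55.0420251   19.67476479 -34.30075112  95.7364922   11.7630283
  68.21676231  74.93526139]
0.61 [377.28  280.896] [ 0.46554318 -0.17734083  0.04      ]
0.6 [235.392 269.088] [0.49198632 0.17847324 0.04      ]
0.3 [435.072 270.816] [ 0.49235161 -0.32334372  0.04      ]
```

Emit:
play_rows([
  {"grip": -0.3, "dp": [-0.006, -0.012, 0.1], "turn": 0},
  {"grip": -0.3, "dp": [-0.006, -0.012, 0.23], "turn": 0},
  {"grip": -0.3, "dp": [-0.006, -0.012, 0.37], "turn": 0},
  {"grip": -0.3, "dp": [-0.006, -0.012, 0.5], "turn": 0},
  {"grip": -0.3, "dp": [-0.006, -0.012, 0.62], "turn": 0},
  {"grip": -0.3, "dp": [-0.006, -0.012, 0.72], "turn": 0},
  {"grip": -0.3, "dp": [-0.006, -0.012, 0.765], "turn": 0},
  {"grip": -0.3, "dp": [-0.006, -0.012, 0.774], "turn": 0},
  {"grip": -0.3, "dp": [-0.006, -0.012, 0.774], "turn": 0},
  {"grip": 1, "dp": [-0.006, -0.012, 0.774], "turn": 0},
])

```text
t: 50.4
tool_pos: [0.4921, -0.321, 0.0765]
tcp_rot: [[-0.838, 0.545, 0.002], [0.545, 0.838, -0.002], [-0.003, 0.0, -1.0]]
wrist_force: [-0.0, -0.4, 0.1]
width: 0.0533
gripper_force: 0.0
```

Emit:
play_rows([
  {"grip": 1, "dp": [0, 0, 0], "turn": 0},
  {"grip": 1, "dp": [0, 0, 0], "turn": 0},
  {"grip": 1, "dp": [0, 0, 0], "turn": 0},
  {"grip": 1, "dp": [0, 0, 0], "turn": 0},
  {"grip": 1, "dp": [0, 0, 0], "turn": 0},
  {"grip": 1, "dp": [0, 0, 0], "turn": 0},
  {"grip": 1, "dp": [0, 0, -0.04], "turn": 0},
  {"grip": 1, "dp": [0, 0, -0.12], "turn": 0},
  {"grip": 1, "dp": [0, 0, -0.24], "turn": 0},
  {"grip": 1, "dp": [0, 0, -0.36], "turn": 0},
])

```text
t: 51.4
tool_pos: [0.4904, -0.3204, 0.1661]
tcp_rot: [[-0.838, 0.545, -0.001], [0.545, 0.838, 0.001], [0.001, -0.0, -1.0]]
wrist_force: [1.2, 0.3, -1.1]
width: 0.0262
gripper_force: 29.5
```

Emit:
play_rows([
  {"grip": 1, "dp": [0.01, 0.04, 0], "turn": 0},
  {"grip": 1, "dp": [0.02, 0.12, 0], "turn": 0},
  {"grip": 1, "dp": [0.04, 0.22, 0], "turn": 0},
  {"grip": 1, "dp": [0.06, 0.34, 0], "turn": 0},
  {"grip": 1, "dp": [0.09, 0.46, 0], "turn": 0},
  {"grip": 1, "dp": [0.11, 0.58, 0], "turn": 0},
  {"grip": 1, "dp": [0.13, 0.69, 0], "turn": 0},
  {"grip": 1, "dp": [0.145, 0.77, 0], "turn": 0},
  {"grip": 1, "dp": [0.15, 0.81, 0], "turn": 0},
  {"grip": 1, "dp": [0.152, 0.815, 0], "turn": 0},
])

```text
t: 52.4
tool_pos: [0.5703, -0.1276, 0.1649]
tcp_rot: [[-0.84, 0.543, -0.0], [0.543, 0.84, 0.0], [0.001, 0.0, -1.0]]
wrist_force: [0.1, -0.8, -0.7]
width: 0.0267
gripper_force: 29.5
```

Emit:
play_rows([
  {"grip": 1, "dp": [0.01, 0.04, 0], "turn": 0},
  {"grip": 1, "dp": [0.02, 0.12, 0], "turn": 0},
  {"grip": 1, "dp": [0.04, 0.22, 0], "turn": 0},
  {"grip": 1, "dp": [0.06, 0.34, 0], "turn": 0},
  {"grip": 1, "dp": [0.09, 0.46, 0], "turn": 0},
  {"grip": 1, "dp": [0.11, 0.58, 0], "turn": 0},
  {"grip": 1, "dp": [0.13, 0.69, 0], "turn": 0},
  {"grip": 1, "dp": [0.145, 0.77, 0], "turn": 0},
  {"grip": 1, "dp": [0.152, 0.815, 0], "turn": 0},
  {"grip": 1, "dp": [0.152, 0.815, 0], "turn": 0},
])

```text
t: 53.4
tool_pos: [0.6496, 0.0635, 0.1649]
tcp_rot: [[-0.839, 0.544, -0.0], [0.544, 0.839, 0.001], [0.0, 0.0, -1.0]]
wrist_force: [0.2, 0.3, -0.6]
width: 0.0265
gripper_force: 29.5
```

```bash
python3 v.py .603 .0928 b2; python3 -c "
from h import *
s=telemetry.read_state();print(s['joint_positions'],s['tcp_rot'])"
```

```text
pred [323.547  146.3185] r 22.23638069512481 tool mm [55.0269 -0.8376 84.93  ] [0.6496 0.0635 0.1649]
[323.5 144.5  23.3] [56.053  -0.8645 84.9304]
[323.5 139.5  19.9] [58.8617 -0.8642 84.9316]
[318.5 143.5  19.9] [56.6177 -3.7263 84.9294]
[ 15.00836895  31.95182132 -35.01309052  93.14462392  20.26530068
  61.41265299  31.18048479] [[-8.38049723e-01  5.45593430e-01 -6.86637890e-04]
 [ 5.45593835e-01  8.38049413e-01 -7.41141291e-04]
 [ 1.71074661e-04 -9.95738653e-04 -9.99999490e-01]]
```

Emit:
play_rows([
  {"grip": 1, "dp": [0, -0.003, 0.04], "turn": 0},
  {"grip": 1, "dp": [0, -0.003, 0.09], "turn": 0},
  {"grip": 1, "dp": [0, -0.003, 0.13], "turn": 0},
  {"grip": 1, "dp": [0.01, -0.003, 0.14], "turn": 0},
  {"grip": 1, "dp": [0.03, -0.003, 0.14], "turn": 0},
  {"grip": 1, "dp": [0.05, -0.003, 0.14], "turn": 0},
  {"grip": 1, "dp": [0.065, -0.003, 0.14], "turn": 0},
  {"grip": 1, "dp": [0.075, -0.003, 0.14], "turn": 0},
  {"grip": 1, "dp": [0.085, -0.003, 0.14], "turn": 0},
  {"grip": 1, "dp": [0.095, -0.003, 0.14], "turn": 0},
])

```text
t: 54.45
tool_pos: [0.6302, 0.0745, 0.1307]
tcp_rot: [[-0.838, 0.545, 0.003], [0.545, 0.838, -0.0], [-0.003, 0.001, -1.0]]
wrist_force: [2.8, -0.5, 0.1]
width: 0.0263
gripper_force: 29.7
```

Emit:
play_rows([
  {"grip": 1, "dp": [0.01, 0, 0], "turn": 0},
  {"grip": 1, "dp": [0.02, 0, 0], "turn": 0},
  {"grip": 1, "dp": [0.03, 0, 0], "turn": 0},
  {"grip": 1, "dp": [0.04, 0, 0], "turn": 0},
  {"grip": 1, "dp": [0.05, 0, 0], "turn": 0},
  {"grip": 1, "dp": [0.06, 0, 0], "turn": 0},
  {"grip": 1, "dp": [0.066, 0, 0], "turn": 0},
  {"grip": 1, "dp": [0.066, 0, 0], "turn": 0},
  {"grip": 1, "dp": [0.066, 0, 0], "turn": 0},
  {"grip": 1, "dp": [0.066, 0, 0], "turn": 0},
])

```text
t: 55.45
tool_pos: [0.6151, 0.0838, 0.13]
tcp_rot: [[-0.838, 0.545, -0.0], [0.545, 0.838, -0.0], [0.0, -0.0, -1.0]]
wrist_force: [3.5, -1.4, 2.1]
width: 0.0265
gripper_force: 30.0
```

```bash
python3 v.py .603 .0928 b2b; python3 l.py t7;  python3 - <<'E'
from h import *
C=cam('wrist'); s=telemetry.read_state(); R=np.array(s['tcp_rot'])
imaging.grab_frame('wrist')
i=cv2.imread('pics/t7w.png'); h=cv2.cvtColor(i,cv2.COLOR_BGR2HSV)
red=((h[...,0]<8)|(h[...,0]>172))&(h[...,1]>120)
k=red[:,310:336]; rows=np.where(k.mean(1)>.5)[0]; print('cap red rows near col 323',rows.min(),rows.max())
# expected image row of cap lower rim (inner side) vs lean
for th in (8,12,14,16,18,20):
    t=np.radians(th); a=np.array([-np.sin(t),0,np.cos(t)]); n=np.array([np.cos(t),0,np.sin(t)])
    G=np.array([0,0,-.019]); rim=G+a*.020+n*.0135; top=G-a*.006; low=G+a*.084
    print(th,[proj(C,np.array(s['tool_pos'])+R@q).round(1).tolist() for q in (rim,top)])
E
```

```text
pred [327.0426 230.332 ] r 24.475749037976783 tool mm [15.0881  0.9567 49.9603] [0.6151 0.0838 0.13  ]
[325.5 227.5  25.1] [16.6228  0.1511 49.9611]
[326.5 207.5  21.5] [27.2923  0.6509 49.9652]
[0.6151 0.0837 0.1299] [ 2.4167 -0.7271  1.8706]
cap red rows near col 323 281 307
8 [[325.7, 272.6], [326.1, 326.6]]
12 [[325.7, 275.4], [326.1, 325.5]]
14 [[325.7, 276.9], [326.1, 324.9]]
16 [[325.7, 278.4], [326.1, 324.3]]
18 [[325.7, 279.9], [326.1, 323.7]]
20 [[325.7, 281.5], [326.1, 323.1]]
```

Emit:
play_rows([
  {"grip": 1, "dp": [-0.02, 0, 0], "turn": 0},
  {"grip": 1, "dp": [-0.04, 0, 0], "turn": 0},
  {"grip": 1, "dp": [-0.06, 0, -0.02], "turn": 0},
  {"grip": 1, "dp": [-0.06, 0, -0.06], "turn": 0},
  {"grip": 1, "dp": [-0.06, 0, -0.1], "turn": 0},
  {"grip": 1, "dp": [-0.04, 0, -0.12], "turn": 0},
  {"grip": 1, "dp": [0, 0, -0.12], "turn": 0},
  {"grip": 1, "dp": [0.06, 0, -0.12], "turn": 0},
  {"grip": 1, "dp": [0.12, 0, -0.12], "turn": 0},
  {"grip": 1, "dp": [0.152, 0, -0.12], "turn": 0},
])

```text
t: 56.65
tool_pos: [0.5811, 0.1062, 0.1599]
tcp_rot: [[-0.84, 0.543, -0.001], [0.543, 0.84, -0.0], [0.001, -0.001, -1.0]]
wrist_force: [-0.3, 0.3, 0.4]
width: 0.0265
gripper_force: 30.0
```

Emit:
play_rows([
  {"grip": 1, "dp": [0, 0, 0], "turn": 0},
  {"grip": 1, "dp": [0, 0, 0.01], "turn": 0},
  {"grip": 1, "dp": [0, 0, 0.02], "turn": 0},
  {"grip": 1, "dp": [0, 0, 0.03], "turn": 0},
  {"grip": 1, "dp": [0, 0, 0.04], "turn": 0},
  {"grip": 1, "dp": [0, 0, 0.05], "turn": 0},
  {"grip": 1, "dp": [0, 0, 0.05], "turn": 0},
  {"grip": 1, "dp": [0, 0, 0.05], "turn": 0},
  {"grip": 1, "dp": [0, 0, 0.05], "turn": 0},
  {"grip": 1, "dp": [0, 0, 0.05], "turn": 0},
])

```text
t: 57.65
tool_pos: [0.5836, 0.1045, 0.1477]
tcp_rot: [[-0.838, 0.545, 0.0], [0.545, 0.838, -0.0], [-0.0, 0.0, -1.0]]
wrist_force: [-0.4, -0.6, -1.2]
width: 0.0263
gripper_force: 30.0
```

Emit:
play_rows([
  {"grip": 1, "dp": [0, 0, 0.005], "turn": 0},
  {"grip": 1, "dp": [0, 0, 0.01], "turn": 0},
  {"grip": 1, "dp": [0, 0, 0.015], "turn": 0},
  {"grip": 1, "dp": [0, 0, 0.02], "turn": 0},
  {"grip": 1, "dp": [0, 0, 0.025], "turn": 0},
  {"grip": 1, "dp": [0, 0, 0.03], "turn": 0},
  {"grip": 1, "dp": [0, 0, 0.034], "turn": 0},
  {"grip": 1, "dp": [0, 0, 0.034], "turn": 0},
  {"grip": 1, "dp": [0, 0, 0.034], "turn": 0},
  {"grip": 1, "dp": [0, 0, 0.034], "turn": 0},
])

```text
t: 58.65
tool_pos: [0.584, 0.1046, 0.1392]
tcp_rot: [[-0.838, 0.545, 0.001], [0.545, 0.838, 0.0], [-0.001, 0.001, -1.0]]
wrist_force: [2.8, -0.7, -0.6]
width: 0.0263
gripper_force: 30.0
```

Emit:
play_rows([
  {"grip": 1, "dp": [0, 0, 0.005], "turn": 0},
  {"grip": 1, "dp": [-0.005, 0, 0.01], "turn": 0},
  {"grip": 1, "dp": [-0.01, 0, 0.01], "turn": 0},
  {"grip": 1, "dp": [-0.02, 0, 0.01], "turn": 0},
  {"grip": 1, "dp": [-0.028, 0, 0.012], "turn": 0},
  {"grip": 1, "dp": [-0.036, 0, 0.014], "turn": 0},
  {"grip": 1, "dp": [-0.044, 0, 0.016], "turn": 0},
  {"grip": 1, "dp": [-0.048, 0, 0.018], "turn": 0},
  {"grip": 1, "dp": [-0.048, 0, 0.02], "turn": 0},
  {"grip": 1, "dp": [-0.048, 0, 0.02], "turn": 0},
])

```text
t: 59.65
tool_pos: [0.5932, 0.0987, 0.1339]
tcp_rot: [[-0.839, 0.545, -0.0], [0.545, 0.839, 0.001], [0.001, 0.0, -1.0]]
wrist_force: [-1.6, 4.7, 1.8]
width: 0.0262
gripper_force: 30.0
```

Emit:
play_rows([
  {"grip": 1, "dp": [-0.008, 0, 0.002], "turn": 0},
  {"grip": 1, "dp": [-0.016, 0, 0.004], "turn": 0},
  {"grip": 1, "dp": [-0.024, 0, 0.006], "turn": 0},
  {"grip": 1, "dp": [-0.032, 0, 0.008], "turn": 0},
  {"grip": 1, "dp": [-0.038, 0, 0.01], "turn": 0},
  {"grip": 1, "dp": [-0.041, 0, 0.015], "turn": 0},
  {"grip": 1, "dp": [-0.041, 0, 0.02], "turn": 0},
  {"grip": 1, "dp": [-0.041, 0, 0.02], "turn": 0},
  {"grip": 1, "dp": [-0.041, 0, 0.02], "turn": 0},
  {"grip": 1, "dp": [-0.041, 0, 0.02], "turn": 0},
])

```text
t: 60.65
tool_pos: [0.6022, 0.0923, 0.1288]
tcp_rot: [[-0.838, 0.545, 0.0], [0.545, 0.838, 0.0], [-0.0, 0.0, -1.0]]
wrist_force: [0.6, 5.2, -0.2]
width: 0.0263
gripper_force: 30.0
```

Emit:
play_rows([
  {"grip": 1, "dp": [0, 0.003, 0.01], "turn": 0},
  {"grip": 1, "dp": [0, 0.003, 0.02], "turn": 0},
  {"grip": 1, "dp": [0, 0.003, 0.035], "turn": 0},
  {"grip": 1, "dp": [0, 0.003, 0.05], "turn": 0},
  {"grip": 1, "dp": [0, 0.003, 0.065], "turn": 0},
  {"grip": 1, "dp": [0, 0.003, 0.08], "turn": 0},
  {"grip": 1, "dp": [0, 0.003, 0.095], "turn": 0},
  {"grip": 1, "dp": [0, 0.003, 0.105], "turn": 0},
  {"grip": 1, "dp": [0, 0.003, 0.112], "turn": 0},
  {"grip": 1, "dp": [0, 0.003, 0.112], "turn": 0},
])

```text
t: 61.65
tool_pos: [0.6024, 0.0927, 0.1006]
tcp_rot: [[-0.838, 0.545, -0.0], [0.545, 0.838, -0.0], [0.0, -0.0, -1.0]]
wrist_force: [-0.4, 2.9, -1.6]
width: 0.0264
gripper_force: 30.0
```

Emit:
play_rows([
  {"grip": 1, "dp": [0, 0, 0.004], "turn": 0},
  {"grip": 1, "dp": [0, 0, 0.008], "turn": 0},
  {"grip": 1, "dp": [0, 0, 0.012], "turn": 0},
  {"grip": 1, "dp": [0, 0, 0.012], "turn": 0},
  {"grip": 1, "dp": [0, 0, 0.012], "turn": 0},
  {"grip": 1, "dp": [0, 0, 0.012], "turn": 0},
  {"grip": 1, "dp": [0, 0, 0.012], "turn": 0},
  {"grip": 1, "dp": [0, 0, 0.012], "turn": 0},
  {"grip": 1, "dp": [0, 0, 0.012], "turn": 0},
  {"grip": 1, "dp": [0, 0, 0.012], "turn": 0},
])

```text
t: 62.65
tool_pos: [0.6031, 0.0928, 0.0994]
tcp_rot: [[-0.838, 0.546, 0.001], [0.546, 0.838, -0.001], [-0.002, 0.0, -1.0]]
wrist_force: [-2.5, 0.6, 6.6]
width: 0.0265
gripper_force: 30.0
```

Emit:
play_rows([
  {"grip": 0.08, "dp": [0, 0, 0], "turn": 0},
  {"grip": 0.08, "dp": [0, 0, 0], "turn": 0},
  {"grip": 0.08, "dp": [0, 0, 0], "turn": 0},
  {"grip": 0.08, "dp": [0, 0, 0], "turn": 0},
  {"grip": 0.08, "dp": [0, 0, -0.05], "turn": 0},
  {"grip": 0.08, "dp": [0, 0, -0.15], "turn": 0},
  {"grip": 0.08, "dp": [0, 0, -0.3], "turn": 0},
  {"grip": 0.08, "dp": [0, 0, -0.45], "turn": 0},
  {"grip": 0.08, "dp": [0, 0, -0.6], "turn": 0},
  {"grip": 0.08, "dp": [0, 0, -0.69], "turn": 0},
])

```text
t: 63.65
tool_pos: [0.6035, 0.0936, 0.2749]
tcp_rot: [[-0.838, 0.545, 0.005], [0.545, 0.838, 0.001], [-0.004, 0.003, -1.0]]
wrist_force: [-0.2, 0.1, -0.3]
width: 0.0401
gripper_force: 0.0
```

Emit:
play_rows([
  {"grip": 1, "dp": [0.02, 0.05, 0], "turn": -0.04},
  {"grip": 1, "dp": [0.06, 0.15, 0], "turn": -0.1},
  {"grip": 1, "dp": [0.11, 0.27, 0], "turn": -0.16},
  {"grip": 1, "dp": [0.17, 0.4, 0], "turn": -0.22},
  {"grip": 1, "dp": [0.23, 0.53, 0], "turn": -0.28},
  {"grip": 1, "dp": [0.28, 0.65, 0], "turn": -0.34},
  {"grip": 1, "dp": [0.32, 0.74, 0], "turn": -0.384},
  {"grip": 1, "dp": [0.338, 0.79, 0], "turn": -0.384},
  {"grip": 1, "dp": [0.338, 0.79, 0], "turn": -0.384},
  {"grip": 1, "dp": [0.338, 0.79, 0], "turn": -0.384},
])

```text
t: 64.65
tool_pos: [0.6398, 0.3033, 0.2707]
tcp_rot: [[-1.0, 0.003, 0.0], [0.003, 1.0, -0.001], [-0.0, -0.001, -1.0]]
wrist_force: [0.9, -0.3, 0.0]
width: 0.0007
gripper_force: 0.0
```

Run:
```python
from h import *
i=imaging.grab_frame('wrist');C=cam('wrist');S=cam('scene');s=telemetry.read_state();print(s['tool_pos'],s['width'])
for e in place_of('clamp_tip','wrist')[:2]: print(e['confidence'],px(e),onz(C,px(e),.112))
imaging.grab_frame('scene')
for e in place_of('clamp_tip','scene')[:2]: print(e['confidence'],px(e),onz(S,px(e),.112))
cv2.imwrite('pics/w7.png',i)
```

```text
[0.6399564  0.30267675 0.27070684] 0.0006128860501146097
0.8 [320.512 139.92 ] [0.5863343 0.2998984 0.112    ]
0.69 [485.696 348.48 ] [0.58650318 0.302611   0.112     ]
```

Emit:
play_rows([
  {"grip": 1, "dp": [0, 0, 0.08], "turn": 0},
  {"grip": 1, "dp": [0, 0, 0.18], "turn": 0},
  {"grip": 1, "dp": [0, 0, 0.28], "turn": 0},
  {"grip": 1, "dp": [0, 0, 0.38], "turn": 0},
  {"grip": 1, "dp": [0, 0, 0.48], "turn": 0},
  {"grip": 1, "dp": [0, 0, 0.58], "turn": 0},
  {"grip": 1, "dp": [0, 0, 0.66], "turn": 0},
  {"grip": 1, "dp": [0, 0, 0.69], "turn": 0},
  {"grip": 1, "dp": [0, 0, 0.69], "turn": 0},
  {"grip": 1, "dp": [0.03, 0, 0.69], "turn": 0},
])

```text
t: 65.85
tool_pos: [0.6332, 0.3044, 0.0991]
tcp_rot: [[-1.0, 0.003, 0.002], [0.003, 1.0, 0.001], [-0.002, 0.001, -1.0]]
wrist_force: [0.7, -0.9, 0.3]
width: 0.0005
gripper_force: 0.0
```

Emit:
play_rows([
  {"grip": 1, "dp": [0.03, 0, 0], "turn": 0},
  {"grip": 1, "dp": [0.06, 0, 0], "turn": 0},
  {"grip": 1, "dp": [0.1, 0, 0], "turn": 0},
  {"grip": 1, "dp": [0.14, 0, 0], "turn": 0},
  {"grip": 1, "dp": [0.18, 0, 0], "turn": 0},
  {"grip": 1, "dp": [0.22, 0, 0], "turn": 0},
  {"grip": 1, "dp": [0.26, 0, 0], "turn": 0},
  {"grip": 1, "dp": [0.3, 0, 0], "turn": 0},
  {"grip": 1, "dp": [0.32, 0, 0], "turn": 0},
  {"grip": 1, "dp": [0.33, 0, 0], "turn": 0},
])

```text
t: 66.85
tool_pos: [0.5486, 0.3047, 0.0978]
tcp_rot: [[-1.0, 0.0, -0.0], [0.0, 1.0, -0.0], [0.0, -0.0, -1.0]]
wrist_force: [1.1, 0.1, 0.6]
width: 0.0008
gripper_force: 0.4
```

Emit:
play_rows([
  {"grip": 1, "dp": [0.01, 0, 0], "turn": 0},
  {"grip": 1, "dp": [0.02, 0, 0], "turn": 0},
  {"grip": 1, "dp": [0.03, 0, 0], "turn": 0},
  {"grip": 1, "dp": [0.04, 0, 0], "turn": 0},
  {"grip": 1, "dp": [0.05, 0, 0], "turn": 0},
  {"grip": 1, "dp": [0.055, 0, 0], "turn": 0},
  {"grip": 1, "dp": [0.055, 0, 0], "turn": 0},
  {"grip": 1, "dp": [0.055, 0, 0], "turn": 0},
  {"grip": 1, "dp": [0.055, 0, 0], "turn": 0},
  {"grip": 1, "dp": [0.055, 0, 0], "turn": 0},
])

```text
t: 67.85
tool_pos: [0.5356, 0.3048, 0.0981]
tcp_rot: [[-1.0, 0.001, -0.0], [0.001, 1.0, 0.0], [0.0, 0.0, -1.0]]
wrist_force: [-0.2, 0.9, -0.3]
width: 0.0005
gripper_force: 0.0
```

Emit:
play_rows([
  {"grip": 1, "dp": [0.005, 0, 0], "turn": 0},
  {"grip": 1, "dp": [0.01, 0, 0], "turn": 0},
  {"grip": 1, "dp": [0.015, 0, 0], "turn": 0},
  {"grip": 1, "dp": [0.02, 0, 0], "turn": 0},
  {"grip": 1, "dp": [0.025, 0, 0], "turn": 0},
  {"grip": 1, "dp": [0.03, 0, 0], "turn": 0},
  {"grip": 1, "dp": [0.03, 0, 0], "turn": 0},
  {"grip": 1, "dp": [0.03, 0, 0], "turn": 0},
  {"grip": 1, "dp": [0.03, 0, 0], "turn": 0},
  {"grip": 1, "dp": [0.03, 0, 0], "turn": 0},
])

```text
t: 68.85
tool_pos: [0.5328, 0.3043, 0.0985]
tcp_rot: [[-1.0, 0.003, 0.008], [0.003, 1.0, 0.002], [-0.008, 0.002, -1.0]]
wrist_force: [10.4, 0.8, -4.5]
width: 0.0004
gripper_force: 5.0
```

Emit:
play_rows([
  {"grip": 1, "dp": [0.005, 0, 0], "turn": 0},
  {"grip": 1, "dp": [0.01, 0, 0], "turn": 0},
  {"grip": 1, "dp": [0.015, 0, 0], "turn": 0},
  {"grip": 1, "dp": [0.02, 0, 0], "turn": 0},
  {"grip": 1, "dp": [0.02, 0, 0], "turn": 0},
  {"grip": 1, "dp": [0.02, 0, 0], "turn": 0},
  {"grip": 1, "dp": [0.02, 0, 0], "turn": 0},
  {"grip": 1, "dp": [0.02, 0, 0], "turn": 0},
  {"grip": 1, "dp": [0.02, 0, 0], "turn": 0},
  {"grip": 1, "dp": [0.02, 0, 0], "turn": 0},
])

```text
t: 69.85
tool_pos: [0.5326, 0.3041, 0.0989]
tcp_rot: [[-1.0, 0.004, 0.015], [0.005, 1.0, 0.005], [-0.015, 0.005, -1.0]]
wrist_force: [20.4, 1.9, -9.8]
width: 0.0006
gripper_force: 10.0
```

Emit:
play_rows([
  {"grip": 1, "dp": [-0.08, 0, 0], "turn": 0},
  {"grip": 1, "dp": [-0.16, 0, 0], "turn": 0},
  {"grip": 1, "dp": [-0.25, 0, 0], "turn": 0},
  {"grip": 1, "dp": [-0.25, 0, -0.1], "turn": 0},
  {"grip": 1, "dp": [-0.25, 0, -0.25], "turn": 0},
  {"grip": 1, "dp": [-0.25, 0, -0.4], "turn": 0},
  {"grip": 1, "dp": [-0.25, 0, -0.55], "turn": 0},
  {"grip": 1, "dp": [-0.25, 0, -0.7], "turn": 0},
  {"grip": 1, "dp": [-0.25, 0, -0.8], "turn": 0},
  {"grip": 1, "dp": [-0.25, 0, -0.8], "turn": 0},
])

```text
t: 70.85
tool_pos: [0.586, 0.3066, 0.3027]
tcp_rot: [[-1.0, 0.0, 0.005], [0.0, 1.0, 0.004], [-0.005, 0.004, -1.0]]
wrist_force: [0.6, 0.7, 0.1]
width: 0.0004
gripper_force: 0.0
```

Run:
```python
from h import *
S=imaging.grab_frame('scene');T=imaging.grab_frame('top')
g=np.hstack([cv2.resize(S[140:400,180:540],(400,290)),cv2.resize(T[150:360,160:470],(400,290))])
g2=np.hstack([cv2.resize(S[210:360,330:530],(400,300)),cv2.resize(T[195:305,170:310],(400,300))])
cv2.imwrite('pics/end.png',np.clip(np.vstack([g,g2])*1.3,0,255).astype('uint8'))
```

```text
(no output)
```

View pics/end.png

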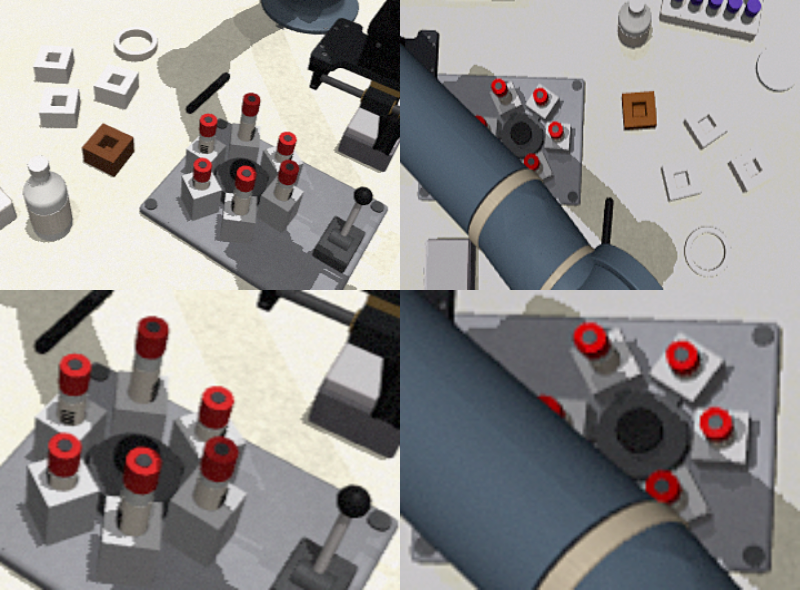

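Run:
```python
from h import *
S=cam('scene')
for p,u in (((.6069,.1622,.165),(401.5,295.5)),((.603,.0928,.125),(362.5,285)),((.5404,.0615,.145),(367.5,245)),((.4812,.1002,.165),(406,228))): print(proj(S,p).round(1),u)
order.close_job()
```

```text
[400.6 292.6] (401.5, 295.5)
[361.7 285.8] (362.5, 285)
[366.6 245.9] (367.5, 245)
[405.4 226.5] (406, 228)
the job is handed in; nothing more can be done
```

The rotor is balanced and the job is handed in. All three new tubes were started leaning about 15–16 degrees and pushed down onto the bore floors in the order long, middle, short, so no old tube had to come out. The lever went to its far stop at the start and back to its robot-side stop at the end. Nothing looks disturbed in the last pictures, except that the carrier I had emptied first now stands about 4 cm from its old place; I was not near it then.

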